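# Set up and load the plug inspection feeder

### The arm

A 6-joint arm with a two-finger parallel gripper is mounted at the origin on the work surface. World frame = base frame: x ahead of the robot, y to its left, z up, the work surface at z = 0. Lengths are in mm, angles in rad, forces in N, time in s.
With the tool pointing down it reaches from about 225 to 725 mm from the base axis. Payload 3.1 kg.
Tool frame: the origin (TCP) lies on the front face of the gripper's body, between the roots of the fingers; the fingertips stand 73 mm ahead of it and the grasp point (between the pads) lies arm.grip_depth ahead of it (arm.grip_depth is the distance from the TCP to the grasp point, in mm); z points along the fingers, y is the line along which they close (so a half turn about z gives the same grasp; the last joint's range is limited). The gripper opens to 85 mm and grips with 20 to 120 N. Pads are 22 mm wide; open, the fingers measure 114 mm over their backs; the gripper's body (76 mm by 85 mm) begins 54 mm behind the grasp point. The pads swing forward as they close: fully open they stand 13 mm farther back than shut.
Start: joints at [-1.421, 0.048, 0.099, 1.622, 0, 1.443], TCP at [143.961, -504.869, 303.912] pointing down, gripper open.
Joint ranges: [-2.91, 2.91], [-0.99, 1.94], [-1.21, 1.42], [-2.12, 2.29], [-1.49, 1.47], [-3.14, 3.14]. Speed limits (rad/s): [2.79, 2.79, 3.14, 3.14, 3.14, 3.14].

### API

Orientations are given as a unit quaternion [x, y, z, w].
In Python, from plant import arm gives the robot as it stands.
- The arm moves only by the tool play_rows, never from a script. Its argument "plan" is a list of rows, each a list of 7 numbers: the shift along the tool's x, y, z in m, then the turn, a rotation vector about the tool's x, y, z in rad, then the finger opening in m, from 0 to 0.0854. A call has 1 to 12 rows; each row is the pose to reach, as a shift and turn from the pose commanded when the call began, along the tool's axes at that moment; what a row does not reach only later rows make up. A row lasts 1/12 s, in which the tool goes at most 41.7 mm and 7.16 degrees, less where a joint would pass 70% of its speed; a pose out of reach is approached as far as the arm can. A call with a gripper value outside its range is refused whole. The fingers move at their own pace and stop on an object; "squeeze" is the grip in N (left out, the last holds). Time passes only in rows, so rows that repeat a pose let the fingers close. It gives the time, the measured TCP pose, the force, the opening and the grip force at its end, in the units of the state.
- arm.sense(): the state, without advancing time (a new reading comes with each control period).
- arm.camera(name): name is "scene" or "top" or "wrist"; returns a dict with "img" (480x640x3 uint8, blue, green, red), "z_map" (480x640 float32, mm along the optical axis (not along the pixel's ray), 0 where there is no reading), "K" (3x3 intrinsics, pixels), "distortion" ([k1, k2, p1, p2, k3] as OpenCV has them; the pictures are not rectified), "xyz" and "attitude" of the camera in the world. Camera axes: x right, y up, looking along -z (the intrinsics and any distortion apply to the point x, -y, -z); pixel columns grow to the right and rows downward; lengths in mm; the calibration is good to about 2 mm. A picture is of the moment at which its call begins.
- arm.finish_job(): hands the job in; it is judged then, once.
Trained networks look in the newest picture that a camera, given by its name, has taken for a name from the list of things; names that differ only in an ending like _2 or _b are one class to them, and where a whole thing is asked for, a point or a joint stands for the part that bears it (a point fixed in the world has none). Each returns a list of dicts, best first, with "conf" (0 to 1); they miss things now and then, are a little off and sometimes report something else, mostly with a low value. They report only what shows in the picture. A call takes as long as a camera call.
- arm.recognise(camera, thing): "extent" ([centre column, centre row, width, height] as shares, 0 to 1, of the picture: columns of its width, rows of its height, round what is visible of it).
- arm.cut_out(camera, thing): "region" (480x640 bool, what is visible of it) and "extent" ([centre column, centre row, width, height] as shares, 0 to 1, of the picture: columns of its width, rows of its height, round what is visible of it).
The state is a dict: "time": time; "q": joint angles; "dq": joint speeds; "tau": joint torques, N m; "position": TCP position; "eef_rot": TCP orientation; "force": force on the tool from outside, world axes, zero at the start; "ft_torque": the same for the moment, N m; "gripper_width": finger opening in mm; "gripper_force": force on a finger pad.
Only numpy, scipy, OpenCV 4.12 (cv2) and the standard library are available. Lean on these libraries where they do the work, as an engineer would, in place of code of your own. Each camera call takes 0.05 s, during which the arm holds its last target. There are 200 camera calls.

### The job

Get the inspection feeder ready to run: slide the steel collecting dish along the plate, without lifting it, into the ring mark under the chute's outlet, and push the stop slide fully home across the chute. Then load every stemmed plug from the bench, stem up, into the chute at its open upper end and push it down under the keeper strips, until the first rests against the stop and each of the others against the one ahead. Leave the other things on the bench where they are.

Things in the scene. Friction and masses are not known exactly. Their poses are not given: they have to be found in the camera images.
- feeder: fixed bench feeder: 6 mm base plate, sloped chute on stands, and at its right end a 6 mm aluminium plate with two ring marks for the dish. Origin on the bench under the chute's middle; x points away from the robot across the chute, y left along it towards its upper end, z up. A small camera stands behind the chute's low end, 75 to 155 mm behind its mid-line, up to 122 mm high
- channel: the chute: straight channel sloped 14 deg, low end right. Origin: floor, mid-width, at the stop's face, 85 mm above the bench; y uphill, x across (away from the robot), z square to the floor. Floor from y = -35 mm (outlet edge) to 305 mm; 65 mm between walls 6 mm thick, 29 mm high. Plugs do not slide by themselves (friction about 0.6). Centres of a row of plugs resting on the stop: y = 30, 90, 150, 210 mm
- loading_place (a point): mid-floor of the chute's open upper part, y = 250 mm of the channel: plugs are put in here. The top is open from y = 195 to 305 mm (an end lip 12 mm high there). Below, two keeper strips, 28 to 31 mm above the floor, cover the flanges from y = -30 to 195 mm and leave a slot 41 mm wide for the stems, by which plugs are pushed from the uphill side
- stop (a joint): stop slide of the escapement, a steel blade that crosses the channel. m; 0 = fully home (blade across the whole channel), grows as it is pulled out towards the robot (-x of the channel), at most 0.062. About 2 N of friction; stays where it is left
- stop_post (a point): black upright post of the stop slide, on the robot's side of the chute: 18 mm in diameter, square to the chute's floor, from 7 to 65 mm above the floor plane; this point is on its axis, 20 mm below its top, 6 mm downhill of the channel's origin. Home, it stands 86 mm from the channel's mid-line. Push it away from the robot, along x of the channel
- dish: round steel collecting dish, 120 mm in diameter, 40 mm high, 0.45 kg, with a straight black handle to the right (-y of the dish). Origin: centre of its underside, which rests on the plate, 6 mm above the bench. The handle is 14 mm wide, from 57 to 143 mm from the centre, 23 to 37 mm above the underside
- outlet_ring (a point): centre of the black ring mark (142 mm in diameter) on the plate under the chute's outlet: the dish goes here
- parking_ring (a point): centre of the other ring mark, 150 mm nearer the robot, where the dish stands at the start (roughly)
- plug1: aluminium plug: round flange 60 mm in diameter, 22 mm high, with an upright round stem 24 mm in diameter on its centre, 36 mm tall (58 mm overall, about 0.21 kg). Origin: centre of the flange's underside; z is its axis, towards the stem. Stands stem up on the bench at the start. May be absent
- plug2: aluminium plug: round flange 60 mm in diameter, 22 mm high, with an upright round stem 24 mm in diameter on its centre, 36 mm tall (58 mm overall, about 0.21 kg). Origin: centre of the flange's underside; z is its axis, towards the stem. Stands stem up on the bench at the start. May be absent
- plug3: aluminium plug: round flange 60 mm in diameter, 22 mm high, with an upright round stem 24 mm in diameter on its centre, 36 mm tall (58 mm overall, about 0.21 kg). Origin: centre of the flange's underside; z is its axis, towards the stem. Stands stem up on the bench at the start. May be absent
- plug4: aluminium plug: round flange 60 mm in diameter, 22 mm high, with an upright round stem 24 mm in diameter on its centre, 36 mm tall (58 mm overall, about 0.21 kg). Origin: centre of the flange's underside; z is its axis, towards the stem. Stands stem up on the bench at the start. May be absent
- wrench: open-ended wrench, 160 mm, lying on the bench; bystander
- blank_flange: plain steel disc 76 mm in diameter, 14 mm thick, no stem; bystander, not for the feeder
- hex_fitting: small brass hexagon fitting, 32 mm across, 23 mm high; bystander
- amber_bottle: amber bottle with black cap, 56 mm in diameter, 110 mm tall; bystander
- beaker: glass beaker, 72 mm in diameter, 90 mm tall; bystander
- cream_jar: white jar, 66 mm in diameter, 60 mm tall; bystander

How it is judged (in metres and radians):
On the way, in this order (a step that is already met when the one before it is completed fails the run):
1. the dish stands inside the ring mark under the outlet and the stop slide is fully home (horizontal distance between dish and outlet_ring below 0.012 m and z of dish in the frame of feeder below 0.01 m and linear speed of dish below 0.01 m/s and value of joint stop below 0.004 m), for 0.2 s.
2. a first plug rests against the stop (((y of plug1 in the frame of channel between 0.027 and 0.035 m and x of plug1 in the frame of channel between -0.008 and 0.008 m and z of plug1 in the frame of channel between -0.004 and 0.005 m) or (y of plug2 in the frame of channel between 0.027 and 0.035 m and x of plug2 in the frame of channel between -0.008 and 0.008 m and z of plug2 in the frame of channel between -0.004 and 0.005 m) or (y of plug3 in the frame of channel between 0.027 and 0.035 m and x of plug3 in the frame of channel between -0.008 and 0.008 m and z of plug3 in the frame of channel between -0.004 and 0.005 m) or (y of plug4 in the frame of channel between 0.027 and 0.035 m and x of plug4 in the frame of channel between -0.008 and 0.008 m and z of plug4 in the frame of channel between -0.004 and 0.005 m))), for 0.2 s.
At the end, for the whole second after the job is handed in: Dish on the plate, centred within 12 mm of the outlet ring; stop slide home within 4 mm; every plug present flat on the chute floor, stem up, at rest, in one row: the first within 5 mm of the stop, each next against the one ahead (2 mm more per place) (all of step 1 and (y of plug1 in the frame of channel between 0.027 and 0.035 m or (y of plug1 in the frame of channel between 0.085 and 0.097 m and (y of plug2 in the frame of channel between 0.027 and 0.035 m or y of plug3 in the frame of channel between 0.027 and 0.035 m or y of plug4 in the frame of channel between 0.027 and 0.035 m)) or (y of plug1 in the frame of channel between 0.143 and 0.159 m and (y of plug2 in the frame of channel between 0.085 and 0.097 m or y of plug3 in the frame of channel between 0.085 and 0.097 m or y of plug4 in the frame of channel between 0.085 and 0.097 m)) or (y of plug1 in the frame of channel between 0.201 and 0.221 m and (y of plug2 in the frame of channel between 0.143 and 0.159 m or y of plug3 in the frame of channel between 0.143 and 0.159 m or y of plug4 in the frame of channel between 0.143 and 0.159 m))) and x of plug1 in the frame of channel between -0.008 and 0.008 m and z of plug1 in the frame of channel between -0.004 and 0.005 m and angle between the z axis of each of plug1, plug2, plug3, plug4 and the z axis of channel, either way round below 0.08 rad and linear speed of each of plug1, plug2, plug3, plug4 below 0.01 m/s and (y of plug2 in the frame of channel between 0.027 and 0.035 m or (y of plug2 in the frame of channel between 0.085 and 0.097 m and (y of plug1 in the frame of channel between 0.027 and 0.035 m or y of plug3 in the frame of channel between 0.027 and 0.035 m or y of plug4 in the frame of channel between 0.027 and 0.035 m)) or (y of plug2 in the frame of channel between 0.143 and 0.159 m and (y of plug1 in the frame of channel between 0.085 and 0.097 m or y of plug3 in the frame of channel between 0.085 and 0.097 m or y of plug4 in the frame of channel between 0.085 and 0.097 m)) or (y of plug2 in the frame of channel between 0.201 and 0.221 m and (y of plug1 in the frame of channel between 0.143 and 0.159 m or y of plug3 in the frame of channel between 0.143 and 0.159 m or y of plug4 in the frame of channel between 0.143 and 0.159 m))) and x of plug2 in the frame of channel between -0.008 and 0.008 m and z of plug2 in the frame of channel between -0.004 and 0.005 m and (y of plug3 in the frame of channel between 0.027 and 0.035 m or (y of plug3 in the frame of channel between 0.085 and 0.097 m and (y of plug1 in the frame of channel between 0.027 and 0.035 m or y of plug2 in the frame of channel between 0.027 and 0.035 m or y of plug4 in the frame of channel between 0.027 and 0.035 m)) or (y of plug3 in the frame of channel between 0.143 and 0.159 m and (y of plug1 in the frame of channel between 0.085 and 0.097 m or y of plug2 in the frame of channel between 0.085 and 0.097 m or y of plug4 in the frame of channel between 0.085 and 0.097 m)) or (y of plug3 in the frame of channel between 0.201 and 0.221 m and (y of plug1 in the frame of channel between 0.143 and 0.159 m or y of plug2 in the frame of channel between 0.143 and 0.159 m or y of plug4 in the frame of channel between 0.143 and 0.159 m))) and x of plug3 in the frame of channel between -0.008 and 0.008 m and z of plug3 in the frame of channel between -0.004 and 0.005 m and (y of plug4 in the frame of channel between 0.027 and 0.035 m or (y of plug4 in the frame of channel between 0.085 and 0.097 m and (y of plug1 in the frame of channel between 0.027 and 0.035 m or y of plug2 in the frame of channel between 0.027 and 0.035 m or y of plug3 in the frame of channel between 0.027 and 0.035 m)) or (y of plug4 in the frame of channel between 0.143 and 0.159 m and (y of plug1 in the frame of channel between 0.085 and 0.097 m or y of plug2 in the frame of channel between 0.085 and 0.097 m or y of plug3 in the frame of channel between 0.085 and 0.097 m)) or (y of plug4 in the frame of channel between 0.201 and 0.221 m and (y of plug1 in the frame of channel between 0.143 and 0.159 m or y of plug2 in the frame of channel between 0.143 and 0.159 m or y of plug3 in the frame of channel between 0.143 and 0.159 m))) and x of plug4 in the frame of channel between -0.008 and 0.008 m and z of plug4 in the frame of channel between -0.004 and 0.005 m); the robot touches nothing.
It fails at once if the dish is lifted off the plate (10 mm) or tipped (z of dish in the frame of feeder above 0.016 m or angle between dish's own z axis and vertical above 0.15 rad).
It fails at once if a bystander is knocked aside (more than 40 mm) (distance of any of wrench, blank_flange, hex_fitting, amber_bottle, beaker, cream_jar from where it was at the start of the episode above 0.04 m).
Of plug1, plug2, plug3, plug4 only 2 to 4 are there at a start; the rules pass over those that are not, and their reading is None.
At some moment in a run one of plug1, plug2, plug3, plug4 may be knocked a few centimetres aside while the robot is not near it.
It also fails if it takes over 210 s, if anything falls off the work surface, if the arm or the gripper's body presses on something with over 40 N, if the wrist force passes 120 N, or if a joint passes its speed limit or range.

## Working session

There is one attempt and no reset: what is moved stays moved. The work goes in short steps, Python scripts to look and compute and a tool call to move; the robot and the scene stay as the last step left them, time stands still between calls to the robot, and variables do not carry over. Pictures are saved under pics/ and viewed, at most 14 in all, crops included, and the job is handed in when it is done.

Besides the shell and the picture viewer there is one more tool, called after "Emit:" as name([rows], argument=value, ...), one row to a line, values as JSON. play_rows: Moves the arm, as the interface text tells. Its arguments: {"type":"object","properties":{"plan":{"type":"array","items":{"type":"array","items":{"type":"number"}}},"squeeze":{"type":"number"}},"required":["plan"]}

```bash
ls; mkdir -p pics; cat > h.py <<'E'
import numpy as np, cv2
from scipy.spatial.transform import Rotation as R
from plant import arm
def cam(n):
    c=arm.camera(n); return c
def pix2world(c,uv,depth=None,z=None):
    """uv Nx2 ; with depth mm along axis, or intersect plane z"""
    uv=np.asarray(uv,float).reshape(-1,1,2)
    p=cv2.undistortPoints(uv,np.array(c['K'],float),np.array(c['distortion'],float)).reshape(-1,2)
    d=np.c_[p[:,0],-p[:,1],-np.ones(len(p))]
    A=R.from_quat(c['attitude']).as_matrix(); o=np.array(c['xyz'],float)
    w=d@A.T
    if depth is not None: return o+w*np.asarray(depth).reshape(-1,1)
    return o+w*((z-o[2])/w[:,2])[:,None]
def world2pix(c,P):
    A=R.from_quat(c['attitude']).as_matrix(); q=(np.asarray(P,float).reshape(-1,3)-np.array(c['xyz']))@A
    q=q*[1,-1,-1]
    return cv2.projectPoints(q,np.zeros(3),np.zeros(3),np.array(c['K'],float),np.array(c['distortion'],float))[0].reshape(-1,2)
def cloud(c,mask):
    v,u=np.nonzero(mask&(c['z_map']>0)); return pix2world(c,np.c_[u,v],c['z_map'][v,u])
E
python3 - <<'E'
from h import *
print(arm.grip_depth, arm.sense())
for n in ['scene','top','wrist']:
    c=cam(n); cv2.imwrite(f'pics/{n}0.png',c['img']); print(n,c['xyz'],c['attitude'],c['K'],c['distortion'])
    for t in ['plug1','dish','stop_post','wrench','blank_flange','hex_fitting','amber_bottle','beaker','cream_jar','channel','feeder']:
        if n=='wrist' : continue
        for r in arm.cut_out(n,t):
            if r['conf']<.3: continue
            P=cloud(c,r['region']); e=r['extent']
            print(n,t,round(r['conf'],2),[round(e[0]*640),round(e[1]*480),round(e[2]*640),round(e[3]*480)], np.median(P,0).round() if len(P) else None, P.min(0).round() if len(P) else None,P.max(0).round() if len(P) else None)
E
```

```text
pics
53.900000000000006 {'time': 0.0, 'q': array([-1.42076821e+00,  4.87751488e-02,  9.75536006e-02,  1.62199423e+00,
        8.20039468e-06,  1.44300863e+00]), 'dq': array([-1.27757780e-03, -1.65733280e-04,  5.73104696e-05,  8.41961056e-04,
       -2.76013492e-04, -1.13172054e-03]), 'tau': array([-4.55113523e-04, -3.38776052e+01,  3.20017111e+01,  2.00211728e-02,
       -2.93000121e-04, -1.63830901e-06]), 'position': array([ 143.91263965, -504.42303728,  302.68208535]), 'eef_rot': array([ 9.90367076e-01,  1.38461516e-01, -9.35217797e-06, -1.20969548e-03]), 'force': array([-0.66749403, -1.46735641,  0.17098472]), 'ft_torque': array([-0.0428765 ,  0.04060297, -0.02915535]), 'gripper_force': 0.0, 'gripper_width': 85.65231475687587}
scene [1178.45247025  771.46179244  885.59949132] [0.15683072 0.4013686  0.84770799 0.30935178] [[563.0125004    0.         324.91393582]
 [  0.         563.0125004  241.58895942]
 [  0.           0.           1.        ]] [-0.14820093  0.          0.          0.          0.        ]
scene plug1 0.91 [396, 268, 27, 32] [421. 157.  23.] [367. 103.  -3.] [444.
[... 2718 characters left out ...]
 444.  77.] [558. 424.  -3.] [623. 499. 121.]
top beaker 0.64 [287, 172, 26, 29] [762. 111.  32.] [715.  75. -10.] [807. 143. 102.]
top cream_jar 0.71 [455, 337, 30, 20] [ 300. -372.   58.] [ 263. -425.   -8.] [ 332. -344.   75.]
top channel 0.59 [319, 240, 128, 82] [597.   0. 132.] [ 444. -178.   -8.] [671. 185. 194.]
top feeder 0.65 [337, 242, 160, 142] [578. -97.  19.] [ 354. -272.  -10.] [742. 183. 194.]
wrist [ 220.6860772  -482.7403105   374.87567578] [-0.12598621  0.0953008  -0.59519743  0.78789927] [[383.56054752   0.         318.92894185]
 [  0.         383.56054752 234.88066031]
 [  0.           0.           1.        ]] [-0.05453664  0.          0.          0.          0.        ]
```

View pics/scene0.png

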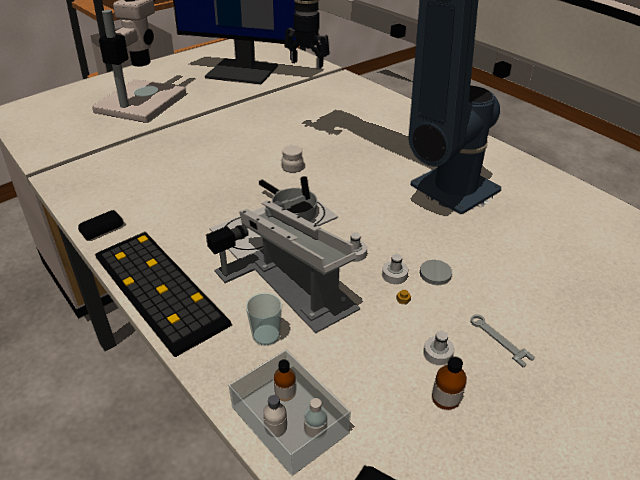

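View pics/top0.png

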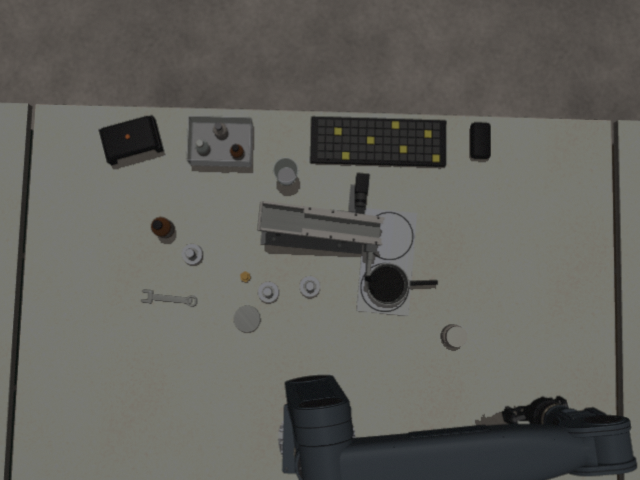

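View pics/wrist0.png

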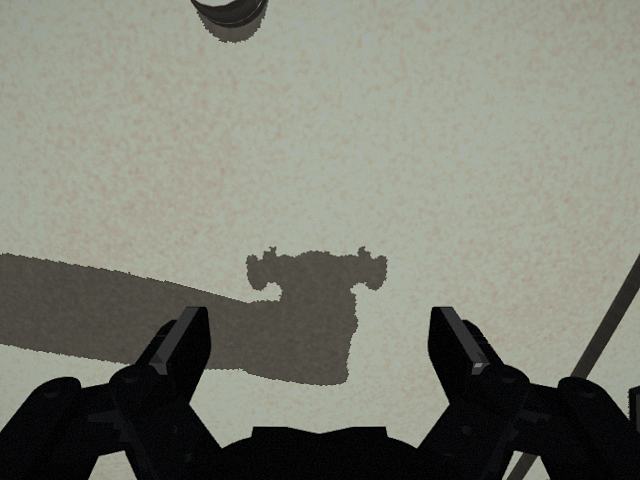

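```bash
cat >> h.py <<'E'
def T(s=None):
    s=s or arm.sense(); return R.from_quat(s['eef_rot']),np.array(s['position'])
def go(pos,rot=None,xaxis=None,tool_z=(0,0,-1)):
    """print shift (m) and rotvec in tool frame to reach TCP pos(mm); xaxis: desired tool x direction"""
    r,p=T()
    if rot is None and xaxis is not None:
        z=np.array(tool_z,float);z/=np.linalg.norm(z);x=np.array(xaxis,float);x-=z*(x@z);x/=np.linalg.norm(x)
        rot=R.from_matrix(np.c_[x,np.cross(z,x),z])
    rot=rot or r
    print('shift',(r.inv().apply(np.array(pos)-p)/1000).round(4),'turn',(r.inv()*rot).as_rotvec().round(4))
E
python3 - <<'E'
from h import *
c=cam('wrist'); r,p=T()
A=R.from_quat(c['attitude']).as_matrix()
print('cam in tool',r.inv().apply(np.array(c['xyz'])-p).round(1),'look',r.inv().apply(-A[:,2]).round(3),'right',r.inv().apply(A[:,0]).round(3))
print(r.as_matrix().round(3))
go([470,-330,330],xaxis=(0,1,0))
go([470,-330,330],xaxis=(1,0,0))
E
```

```text
cam in tool [ 79.9  -0.3 -71. ] look [-0.312 -0.001  0.95 ] right [-0.001  1.     0.   ]
[[ 0.962  0.274 -0.   ]
 [ 0.274 -0.962 -0.   ]
 [-0.     0.    -1.   ]]
shift [ 0.3615 -0.0788 -0.0261] turn [-0.     0.    -1.293]
shift [ 0.3615 -0.0788 -0.0261] turn [0.     0.     0.2778]
```

```bash
python3 - <<'E'
from h import *
go([500,-130,360],xaxis=(0,1,0))
E
```

```text
shift [ 0.4452 -0.2629 -0.0561] turn [-0.     0.    -1.293]
```

Emit:
play_rows([
  [0.445,-0.263,-0.056,0,0,-1.293,0.085],
  [0.445,-0.263,-0.056,0,0,-1.293,0.085],
  [0.445,-0.263,-0.056,0,0,-1.293,0.085],
  [0.445,-0.263,-0.056,0,0,-1.293,0.085],
  [0.445,-0.263,-0.056,0,0,-1.293,0.085],
  [0.445,-0.263,-0.056,0,0,-1.293,0.085],
  [0.445,-0.263,-0.056,0,0,-1.293,0.085],
  [0.445,-0.263,-0.056,0,0,-1.293,0.085],
  [0.445,-0.263,-0.056,0,0,-1.293,0.085],
  [0.445,-0.263,-0.056,0,0,-1.293,0.085],
  [0.445,-0.263,-0.056,0,0,-1.293,0.085],
  [0.445,-0.263,-0.056,0,0,-1.293,0.085],
])

```text
time: 2.3
position: [487.2, -142.4, 358.2]
eef_rot: [0.706, 0.708, 0.0, 0.0]
force: [0.9, -0.8, 0.2]
gripper_width: 85.4
gripper_force: 0.0
```

```bash
python3 - <<'E'
from h import *
c=cam('wrist'); cv2.imwrite('pics/w1.png',c['img']); np.savez('w1.npz',**c)
r,p=T();print(p,r.as_matrix().round(3))
for t in ['dish','stop_post','channel','plug1']:
    for q in arm.cut_out('wrist',t):
        if q['conf']<.3: continue
        P=cloud(c,q['region']);e=q['extent']
        print(t,round(q['conf'],2),[round(e[0]*640),round(e[1]*480),round(e[2]*640),round(e[3]*480)],np.median(P,0).round(),P.min(0).round(),P.max(0).round())
E
```

```text
[ 491.62878164 -137.06911206  358.18971901] [[-0.008  1.     0.006]
 [ 1.     0.007  0.005]
 [ 0.005  0.006 -1.   ]]
dish 0.92 [276, 266, 108, 170] [ 441. -205.   14.] [ 370. -362.   -1.] [ 501. -127.  146.]
stop_post 0.74 [314, 196, 102, 48] [ 471. -127.  105.] [ 443. -144.    6.] [ 525. -116.  150.]
channel 0.98 [403, 117, 284, 234] [592. -68. 115.] [ 426. -204.   -0.] [716.  48. 153.]
```

View pics/w1.png

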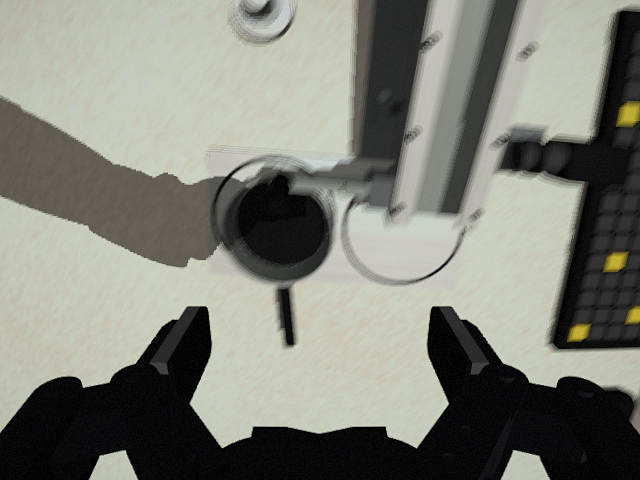

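```bash
cat > fit.py <<'E'
from h import *
c=cam('wrist'); cv2.imwrite('pics/w2.png',c['img']); np.savez('w2.npz',**c)
r,p=T();print(p,arm.sense()['dq'].round(3).max())
# ring
m=np.ones((480,640),bool); v,u=np.nonzero(c['z_map']>0); P=pix2world(c,np.c_[u,v],c['z_map'][v,u])
g=c['img'].mean(2)[v,u]
pl=(abs(P[:,2]-6)<5)&(P[:,1]<-150)&(P[:,1]>-300)&(P[:,0]>510)&(P[:,0]<660)
Q=P[pl&(g<90)][:,:2]; print('ring px',len(Q), 'plate z',np.median(P[pl&(g>150)][:,2]))
best=None;rng=np.random.default_rng(0)
for i in range(2000):
    a=Q[rng.choice(len(Q),3,False)]
    M=np.c_[2*a,np.ones(3)]
    if abs(np.linalg.det(M))<1: continue
    s=np.linalg.solve(M,(a**2).sum(1)); rad=np.sqrt(max(s[2]+s[:2]@s[:2],0))
    if abs(rad-71)>4: continue
    n=(abs(np.hypot(*(Q-s[:2]).T)-rad)<1.5).sum()
    if best is None or n>best[0]: best=(n,s[:2],rad)
print('ring',best)
# chute: plane of the strips
z=P[:,2]; S=P[(z>70)&(z<210)&(P[:,0]>520)&(P[:,0]<720)&(P[:,1]>-200)&(P[:,1]<200)]
best=None
for i in range(1500):
    a=S[rng.choice(len(S),3,False)]; n=np.cross(a[1]-a[0],a[2]-a[0]); l=np.linalg.norm(n)
    if l<1e3: continue
    n/=l; n*=np.sign(n[2])
    if abs(n[2]-np.cos(np.radians(14)))>.03: continue
    d=S@n-a[0]@n
    k=(abs(d)<1.2).sum()
    if best is None or k>best[0]: best=(k,n,a[0]@n)
k,n,d=best; I=S[abs(S@n-d)<1.5]; ce=I.mean(0); n=np.linalg.svd(I-ce,full_matrices=False)[2][2]; n*=np.sign(n[2]); d=ce@n
print('strip plane',k,n.round(4),'tilt',np.degrees(np.arccos(n[2])),'yaw of -downhill',np.degrees(np.arctan2(n[0],-n[1])))
h=S@n-d
print(np.histogram(h,np.arange(-45,8,1.0))[0])
np.savez('ch.npz',S=S,h=h,n=n,d=d)
I=S[abs(h)<2]
# in-plane axes
yax=np.array([0,0,1])-n*n[2]; yax/=np.linalg.norm(yax); xax=np.cross(yax,n)
a=np.c_[I@xax,I@yax].astype(np.float32)
rect=cv2.minAreaRect(a);print('rect',rect)
print('xy of I',I.min(0).round(),I.max(0).round())
E
python3 fit.py
```

```text
[ 485.59637436 -144.89340545  357.6061071 ] 0.003
ring px 557 plate z 6.892462042080695
ring (np.int64(463), array([ 581.31276372, -195.87780817]), np.float64(69.01003841267263))
strip plane 10244 [-0.0175 -0.2413  0.9703] tilt 13.998286643074113 yaw of -downhill -4.158467125472528
[   0    0    0    0    0    0    0    0    0    0    0    0    0    0
    0    0    0    0    0    0    0    0    0    0    0    0    0    0
    0    0    0    0    0    0    0    2    0    3   13   42   53   43
  104 1204 4853 4647  970  134   88  101   80   83]
rect ((600.07666015625, -6.9466552734375), (170.65304565429688, 186.962890625), 44.38799285888672)
xy of I [ 526. -162.   76.] [718.  14. 123.]
```

View pics/w2.png

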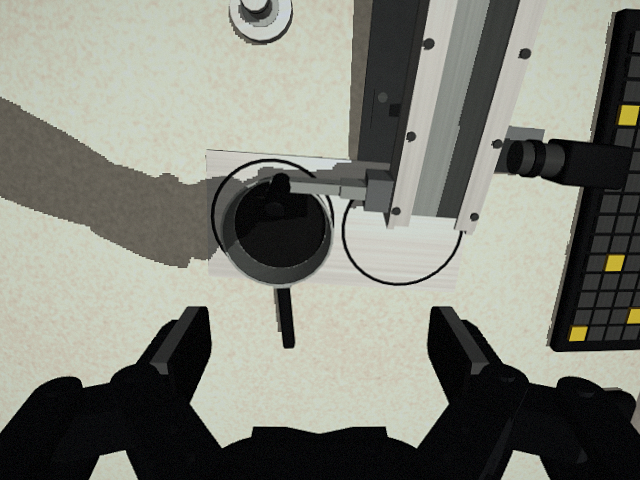

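```bash
cat > fit2.py <<'E'
from h import *
D=np.load('ch.npz'); S,h,n,d=[D[k] for k in ['S','h','n','d']]
yax=np.array([0,0,1])-n*n[2]; yax/=np.linalg.norm(yax); xax=np.cross(yax,n)
print('xax',xax.round(4),'yax',yax.round(4))
J=np.array([[S[i]@xax,S[i]@yax] for i in np.nonzero(abs(h)<2)[0]])
J=J[(J[:,0]>540)&(J[:,0]<670)]
# per-y-slice edges of the lateral profile
out=[]
for y in np.arange(J[:,1].min(),J[:,1].max(),8):
    s=np.sort(J[(J[:,1]>=y)&(J[:,1]<y+8)][:,0])
    if len(s)<30: continue
    g=np.diff(s); k=g.argmax(); out.append((y,s[0],s[k],s[k+1],s[-1]))
out=np.array(out); print(out.round(1)[::3]); print('med',np.median(out,0).round(1))
for lo,hi in [(np.median(out[:,1])+2,np.median(out[:,2])-2),(np.median(out[:,3])+2,np.median(out[:,4])-2)]:
    print('low end y',np.percentile(J[(J[:,0]>lo)&(J[:,0]<hi)][:,1],[0.1,1]))
np.savez('ax.npz',xax=xax,yax=yax,n=n,d=d)
c=dict(np.load('w2.npz'))
v,u=np.nonzero(c['z_map']>0); P=pix2world(c,np.c_[u,v],c['z_map'][v,u])
# dish rim, z 46
def circ(Q,rad,tol,it=3000):
    rng=np.random.default_rng(0);b=None
    for i in range(it):
        a=Q[rng.choice(len(Q),3,False)];M=np.c_[2*a,np.ones(3)]
        if abs(np.linalg.det(M))<1: continue
        s=np.linalg.solve(M,(a**2).sum(1)); r_=np.sqrt(max(s[2]+s[:2]@s[:2],0))
        if abs(r_-rad)>tol: continue
        k=(abs(np.hypot(*(Q-s[:2]).T)-r_)<1.0).sum()
        if b is None or k>b[0]: b=(k,s[:2].round(1),round(r_,1))
    return b
Q=P[(abs(P[:,2]-46)<4)&(P[:,0]<515)&(P[:,0]>370)&(P[:,1]<-130)&(P[:,1]>-265)]
print('dish rim',len(Q),np.median(Q[:,2]),circ(Q[:,:2],59,4))
H=P[(abs(P[:,2]-43)<6)&(P[:,0]>400)&(P[:,0]<490)&(P[:,1]<-270)]
print('handle',len(H),np.median(H,0).round(1),H.min(0).round(),H.max(0).round(),cv2.fitLine(H[:,:2].astype(np.float32),cv2.DIST_L2,0,.01,.01).ravel().round(3))
Q=P[(P[:,2]>115)&(P[:,0]<520)&(P[:,0]>420)&(P[:,1]<-80)&(P[:,1]>-180)]
top=Q[Q[:,2]>Q[:,2].max()-6];print('post',len(Q),Q[:,2].max(),top.mean(0).round(1),top.min(0).round(),top.max(0).round())
E
python3 fit2.py
```

```text
xax [ 0.9974 -0.0725  0.    ] yax [0.0704 0.9677 0.2419]
[[-95.  582.6 618.6 619.2 626.1]
 [-71.  582.8 614.1 614.7 626.2]
 [-47.  555.4 555.7 582.9 627.1]
 [-23.  555.5 626.4 655.6 656.8]
 [  1.  555.7 556.1 582.6 627.2]
 [ 25.  555.1 555.6 582.6 627.3]
 [ 49.  555.7 556.  582.8 626.7]
 [ 73.  555.4 555.8 582.6 627.1]]
med [ -7.  555.4 556.1 582.9 626.9]Traceback (most recent call last):
  File "fit2.py", line 15, in <module>
    print('low end y',np.percentile(J[(J[:,0]>lo)&(J[:,0]<hi)][:,1],[0.1,1]))
                      ~~~~~~~~~~~~~^^^^^^^^^^^^^^^^^^^^^^^^^^^^^^^^^^^^^^^^^
    return _quantile_unchecked(
        a, q, axis, out, overwrite_input, method, keepdims, weights)
    return _ureduce(a,
                    func=_quantile_ureduce_func,
    ...<5 lines>...
                    overwrite_input=overwrite_input,
                    method=method)
    r = func(a, **kwargs)
    result = _quantile(arr,
                       quantiles=q,
    ...<2 lines>...
                       out=out,
                       weights=wgt)
    slices_having_nans = np.isnan(arr[-1, ...])
                                  ~~~^^^^^^^^^
IndexError: index -1 is out of bounds for axis 0 with size 0
```

```bash
python3 - <<'E'
s=open('fit2.py').read()
s=s.replace("abs(h)<2)[0]","abs(h-31)<2)[0]")
s=s.replace("print('med'","print('floor z at h0; hist',np.histogram(h,np.arange(24,36,1))[0]);print('med'")
s=s.replace("[0.1,1]))","[0.1,1]) if hi>lo else 0)")
open('fit2.py','w').write(s)
E
python3 fit2.py
```

```text
xax [ 0.9974 -0.0725  0.    ] yax [0.0704 0.9677 0.2419]
[[-94.3 555.2 573.2 613.7 632.6]
 [-70.3 554.9 573.8 613.8 633.2]
 [-46.3 555.3 573.6 614.1 632.4]
 [-22.3 555.4 573.7 613.8 632.9]
 [  1.7 555.5 573.7 614.  632.7]
 [ 25.7 555.1 574.  614.2 632.5]
 [ 49.7 555.5 573.8 614.  633. ]
 [ 73.7 555.2 573.5 613.8 633. ]]
floor z at h0; hist [ 838  767  439  360  460 1326 4910 4528 1081  218   38]
med [ -6.3 555.3 573.7 614.  632.9]
low end y [-91.4070751  -87.35341255]
low end y [-91.04440369 -87.34218836]
dish rim 1232 46.22857865748813 (np.int64(714), array([ 441.2, -188.2]), np.float64(57.2))
handle 559 [ 448.5 -299.9   43.6] [ 440. -331.   37.] [ 457. -270.   46.] [ 6.90000e-02 -9.98000e-01  4.48495e+02 -3.00080e+02]
post 34797 381.434087964636 [ 483.1 -126.6  377.4] [ 422. -133.  375.] [ 517. -123.  381.]
```

```bash
python3 - <<'E'
from h import *
D=np.load('ch.npz');A=np.load('ax.npz') if False else None
n=D['n'];d=D['d'];yax=np.array([0,0,1])-n*n[2]; yax/=np.linalg.norm(yax); xax=np.cross(yax,n)
O=np.linalg.solve(np.array([xax,n,[0,0,1]]),[594.,d,85]); print('O from z',O.round(1),'y',O@yax)
f=lambda y,h=0,x=0:O+yax*y+n*h+xax*x
M=f(0);
c=dict(np.load('w2.npz'));v,u=np.nonzero(c['z_map']>0); P=pix2world(c,np.c_[u,v],c['z_map'][v,u])
L=(P-O)@np.c_[xax,yax,n]
for nm,lo,hi in [('strip',-36,-22),('strip2',22,36),('floor',-15,15)]:
    h0=(0 if nm=='floor' else 31); s=L[(L[:,0]>lo)&(L[:,0]<hi)&(abs(L[:,2]-h0)<1.5)&(L[:,1]<200)]
    print(nm,np.percentile(s[:,1],[0,.5,2]).round(1),s[:,1].max().round(1))
# image of stop post region in channel frame
s=L[(L[:,0]<-60)&(L[:,0]>-200)&(abs(L[:,1]+6)<25)&(L[:,2]>-20)&(L[:,2]<90)]
t=s[s[:,2]>58];print('post top',len(t),np.median(t,0).round(1),t.min(0).round(1),t.max(0).round(1))
np.savez('ch2.npz',O=O,xax=xax,yax=yax,n=n)
for y in (0,30,90,250): print(y,f(y).round(1))
cv2.imwrite('pics/crop.png',cv2.resize(c['img'][130:260,200:480],None,fx=2.8,fy=2.8))
E
```

```text
O from z [ 586.1 -129.8   85. ] y -63.78745642980755
strip [-29.  -24.7 -20.9] 145.9
strip2 [-29.7 -24.9 -20.6] 151.7
floor [-360.  -350.9 -340.1] 149.2
post top 411 [-133.8    0.3   64.3] [-141.9   -9.8   58. ] [-125.6    7.5   66.5]
0 [ 586.1 -129.8   85. ]
30 [ 588.2 -100.7   92.3]
90 [592.5 -42.7 106.8]
250 [603.7 112.2 145.5]
```

View pics/crop.png

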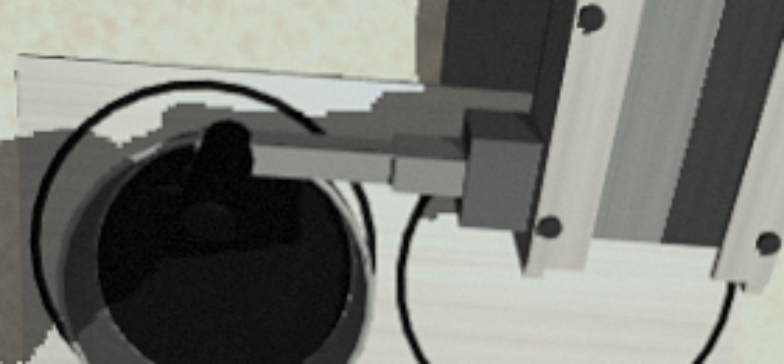

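```bash
python3 - <<'E'
from h import *
print(T()[1])
go([449,-303,170],xaxis=(.0725,.9974,0))
E
```

```text
[ 485.59637436 -144.89340545  357.6061071 ]
shift [-0.1581 -0.0363  0.1877] turn [-0.0008  0.0003  0.0718]
```

Emit:
play_rows([
  [-0.158,-0.036,0.188,-0.001,0,0.072,0.06],
  [-0.158,-0.036,0.188,-0.001,0,0.072,0.06],
  [-0.158,-0.036,0.188,-0.001,0,0.072,0.06],
  [-0.158,-0.036,0.188,-0.001,0,0.072,0.06],
  [-0.158,-0.036,0.188,-0.001,0,0.072,0.06],
  [-0.158,-0.036,0.188,-0.001,0,0.072,0.06],
  [-0.158,-0.036,0.188,-0.001,0,0.072,0.06],
  [-0.158,-0.036,0.188,-0.001,0,0.072,0.06],
  [-0.158,-0.036,0.188,-0.001,0,0.072,0.06],
  [-0.158,-0.036,0.188,-0.001,0,0.072,0.06],
  [-0.158,-0.036,0.188,-0.001,0,0.072,0.06],
  [-0.158,-0.036,0.188,-0.001,0,0.072,0.06],
])

```text
time: 3.6
position: [451.2, -302.2, 171.8]
eef_rot: [0.732, 0.682, 0.001, 0.002]
force: [-0.0, 1.1, -0.8]
gripper_width: 59.9
gripper_force: 0.0
```

```bash
python3 - <<'E'
from h import *
r,p=T();print(p,r.as_matrix().round(4)[:,0])
c=cam('wrist');v,u=np.nonzero(c['z_map']>0); P=pix2world(c,np.c_[u,v],c['z_map'][v,u])
r,p=T();print(p)
H=P[(abs(P[:,2]-43)<6)&(P[:,0]>400)&(P[:,0]<490)&(P[:,1]<-262)&(P[:,1]>-330)]
print('handle',len(H),np.median(H,0).round(1),H.min(0).round(),H.max(0).round(),cv2.fitLine(H[:,:2].astype(np.float32),cv2.DIST_L2,0,.01,.01).ravel().round(3))
go([449,-303,90],xaxis=(.0725,.9974,0))
E
```

```text
[ 451.16296195 -302.22864302  171.83763186] [ 0.0708  0.9975 -0.002 ]
[ 451.04070897 -302.13260106  171.45684077]
handle 2878 [ 447.5 -293.2   43.6] [ 439. -330.   37.] [ 456. -262.   46.] [ 6.30000e-02 -9.98000e-01  4.47497e+02 -2.94142e+02]
shift [-0.0009 -0.0022  0.0815] turn [0.0034 0.0016 0.0018]
```

Emit:
play_rows([
  [-0.001,-0.003,0.04,0.003,0.002,0.002,0.06],
  [-0.001,-0.003,0.06,0.003,0.002,0.002,0.06],
  [-0.001,-0.003,0.0815,0.003,0.002,0.002,0.06],
  [-0.001,-0.003,0.0815,0.003,0.002,0.002,0.06],
  [-0.001,-0.003,0.0815,0.003,0.002,0.002,0.04],
  [-0.001,-0.003,0.0815,0.003,0.002,0.002,0.02],
  [-0.001,-0.003,0.0815,0.003,0.002,0.002,0.005],
  [-0.001,-0.003,0.0815,0.003,0.002,0.002,0.005],
  [-0.001,-0.003,0.0815,0.003,0.002,0.002,0.005],
  [-0.001,-0.003,0.0815,0.003,0.002,0.002,0.005],
], squeeze=25)

```text
time: 4.48
position: [447.2, -303.6, 89.8]
eef_rot: [0.733, 0.68, -0.0, -0.001]
force: [-3.6, 1.1, 5.2]
gripper_width: 13.5
gripper_force: 25.2
```

```bash
python3 - <<'E'
from h import *
print(T()[1],arm.sense()['force'])
p=T()[1]
go(p+[140.1,-7.7,0])
E
```

```text
[ 447.21175081 -303.56815832   89.82138725] [-3.56114191  1.07823098  5.20824191]
shift [ 0.0027  0.1403 -0.0002] turn [0. 0. 0.]
```

Emit:
play_rows([
  [0,0.008,0,0,0,0,0.005],
  [0,0.02,0,0,0,0,0.005],
  [0.001,0.035,0,0,0,0,0.005],
  [0.001,0.05,0,0,0,0,0.005],
  [0.001,0.065,0,0,0,0,0.005],
  [0.002,0.08,0,0,0,0,0.005],
  [0.002,0.095,0,0,0,0,0.005],
  [0.002,0.11,0,0,0,0,0.005],
  [0.003,0.125,0,0,0,0,0.005],
  [0.003,0.135,0,0,0,0,0.005],
  [0.003,0.14,0,0,0,0,0.005],
  [0.003,0.14,0,0,0,0,0.005],
])

```text
time: 5.48
position: [587.9, -310.6, 89.3]
eef_rot: [0.732, 0.681, 0.0, -0.001]
force: [-3.1, 0.1, 6.2]
gripper_width: 13.7
gripper_force: 25.9
```

```bash
cat > dish.py <<'E'
from h import *
c=cam('wrist');cv2.imwrite('pics/wd.png',c['img']);v,u=np.nonzero(c['z_map']>0); P=pix2world(c,np.c_[u,v],c['z_map'][v,u])
s=arm.sense();r,p=T();print(p,s['force'],s['gripper_width'])
H=P[(abs(P[:,2]-43)<5)&(P[:,0]>520)&(P[:,0]<650)&(P[:,1]<-265)&(P[:,1]>-345)]
print('handle',len(H),np.median(H,0).round(1),H.max(0)[1],cv2.fitLine(H[:,:2].astype(np.float32),cv2.DIST_L2,0,.01,.01).ravel().round(3))
Q=P[(abs(P[:,2]-46)<2.5)&(P[:,1]<-150)&(P[:,1]>-262)&(abs(P[:,0]-581)<75)]
rng=np.random.default_rng(0);b=None
for i in range(3000):
    a=Q[rng.choice(len(Q),3,False),:2];M=np.c_[2*a,np.ones(3)]
    if abs(np.linalg.det(M))<1: continue
    t=np.linalg.solve(M,(a**2).sum(1)); R_=np.sqrt(max(t[2]+t[:2]@t[:2],0))
    if abs(R_-59)>2.5: continue
    k=(abs(np.hypot(*(Q[:,:2]-t[:2]).T)-R_)<1.0).sum()
    if b is None or k>b[0]: b=(k,t[:2].round(1),round(R_,1))
print('rim',len(Q),b)
E
python3 dish.py
```

```text
[ 587.81220687 -310.59206134   89.45408221] [-3.03483756 -0.35200418  6.08804615] 13.715997194286683
handle 8158 [ 588.1 -299.    42.5] -265.00230820528384 [ 4.90000e-02  9.99000e-01  5.88121e+02 -2.98133e+02]
rim 9114 (np.int64(5580), array([ 593.3, -196.8]), np.float64(56.9))
```

Emit:
play_rows([
  [0,0,0,0,0,0,0.02],
  [0,0,0,0,0,0,0.04],
  [0,0,0,0,0,0,0.05],
  [0,0,0,0,0,0,0.06],
  [0,0,-0.03,0,0,0,0.06],
  [0,0,-0.07,0,0,0,0.06],
  [0,0,-0.11,0,0,0,0.06],
  [0,0,-0.15,0,0,0,0.06],
  [0,0,-0.15,0,0,0,0.06],
  [0,0,-0.15,0,0,0,0.06],
  [0,0,-0.15,0,0,0,0.06],
])

```text
time: 6.45
position: [587.4, -310.9, 238.1]
eef_rot: [0.733, 0.68, 0.0, -0.001]
force: [0.3, -0.4, -0.4]
gripper_width: 60.1
gripper_force: 0.0
```

```bash
python3 dish.py
```

```text
[ 586.87260889 -310.48666729  236.45458012] [-0.29032669 -0.39528725 -0.25474784] 59.56390455660544
handle 1876 [ 587.7 -298.4   43.6] -265.01590265008156 [ 5.40000e-02  9.99000e-01  5.87666e+02 -2.99285e+02]
rim 2386 (np.int64(1387), array([ 593.4, -195.7]), np.float64(57.3))
```

View pics/wd.png

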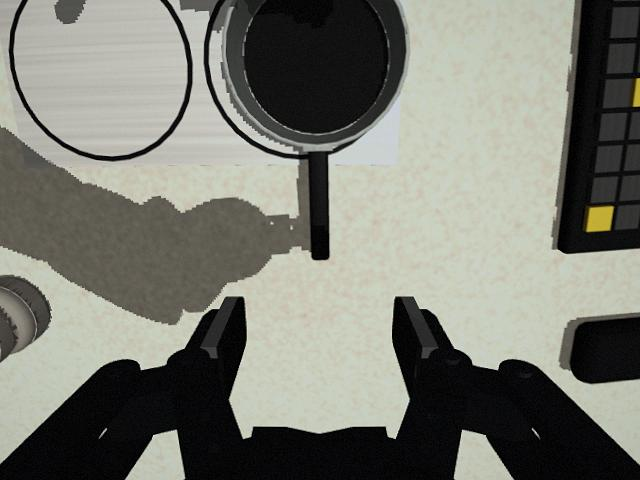

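```bash
python3 - <<'E'
from h import *
go([588.2,-290.6,90],xaxis=(.054,.9985,0))
E
```

```text
shift [0.0195 0.0004 0.1465] turn [-0.0038 -0.0032 -0.02  ]
```

Emit:
play_rows([
  [0.0195,0,0.04,-0.004,-0.003,0.02,0.06],
  [0.0195,0,0.08,-0.004,-0.003,-0.02,0.06],
  [0.0195,0,0.11,-0.004,-0.003,-0.02,0.06],
  [0.0195,0,0.13,-0.004,-0.003,-0.02,0.06],
  [0.0195,0,0.1465,-0.004,-0.003,-0.02,0.06],
  [0.0195,0,0.1465,-0.004,-0.003,-0.02,0.06],
  [0.0195,0,0.1465,-0.004,-0.003,-0.02,0.04],
  [0.0195,0,0.1465,-0.004,-0.003,-0.02,0.02],
  [0.0195,0,0.1465,-0.004,-0.003,-0.02,0.002],
  [0.0195,0,0.1465,-0.004,-0.003,-0.02,0.002],
  [0.0195,0,0.1465,-0.004,-0.003,-0.02,0.002],
  [0.0195,0,0.1465,-0.004,-0.003,-0.02,0.002],
], squeeze=70)

```text
time: 7.5
position: [589.3, -291.7, 93.7]
eef_rot: [0.726, 0.688, 0.001, 0.003]
force: [-0.5, -0.3, 4.4]
gripper_width: 12.5
gripper_force: 69.6
```

```bash
python3 dish.py
```

```text
[ 589.25643519 -291.73709505   93.67270306] [-0.58051621  1.08731791  4.99229947] 12.387426786038791
handle 6599 [ 588.9 -289.4   43.7] -265.00344579035703 [ 4.90000e-02  9.99000e-01  5.89064e+02 -2.94923e+02]
rim 10193 (np.int64(6360), array([ 594.2, -195.7]), np.float64(57.1))
```

Slide −13 mm slowly in x (tool −y).

Emit:
play_rows([
  [0,-0.001,0,0,0,0,0.002],
  [0,-0.0025,0,0,0,0,0.002],
  [0,-0.004,0,0,0,0,0.002],
  [0,-0.0055,0,0,0,0,0.002],
  [0,-0.007,0,0,0,0,0.002],
  [0,-0.0085,0,0,0,0,0.002],
  [0,-0.01,0,0,0,0,0.002],
  [0,-0.0112,0,0,0,0,0.002],
  [0,-0.0122,0,0,0,0,0.002],
  [0,-0.0128,0,0,0,0,0.002],
  [0,-0.013,0,0,0,0,0.002],
  [0,-0.013,0,0,0,0,0.002],
])

```text
time: 8.55
position: [577.8, -290.7, 93.5]
eef_rot: [0.726, 0.688, 0.002, 0.004]
force: [5.9, -0.7, 6.1]
gripper_width: 12.7
gripper_force: 69.9
```

```bash
python3 dish.py
```

```text
[ 577.77684207 -290.74558408   93.49157893] [5.09790903 0.39659134 5.9798812 ] 12.706534911463644
handle 6521 [ 577.5 -288.9   43.5] -265.00189682386065 [ 5.60000e-02  9.98000e-01  5.77665e+02 -2.94395e+02]
rim 10383 (np.int64(6436), array([ 583.6, -194.9]), np.float64(57.1))
```

Emit:
play_rows([
  [0,0,0,0,0,0,0.02],
  [0,0,0,0,0,0,0.04],
  [0,0,0,0,0,0,0.06],
  [0,0,0,0,0,0,0.06],
  [0,0,-0.03,0,0,0,0.06],
  [0,0,-0.07,0,0,0,0.06],
  [0,0,-0.11,0,0,0,0.06],
  [0,0,-0.14,0,0,0,0.06],
  [0,0,-0.14,0,0,0,0.03],
  [0,0,-0.14,0,0,0,0],
  [0,0,-0.14,0,0,0,0],
  [0,0,-0.14,0,0,0,0],
])

```text
time: 9.6
position: [574.2, -289.6, 228.7]
eef_rot: [0.726, 0.688, -0.0, -0.001]
force: [0.6, -0.4, -0.5]
gripper_width: 11.5
gripper_force: 0.0
```

```bash
python3 dish.py; cat >> h.py <<'E'
import os
if os.path.exists('ch2.npz'):
    _D=np.load('ch2.npz');O,xax,yax,nn=[_D[k] for k in ['O','xax','yax','n']]
    ch=lambda x,y,h:O+xax*x+yax*y+nn*h
E
python3 - <<'E'
from h import *
t=ch(-190,-4,36); t[2]+=73-3; print(t); go(t,xaxis=(.0725,.9974,0))
E
```

```text
[ 574.10973069 -289.54725128  228.49124976] [-0.17236385  0.56806644 -0.11828567] 4.131507590559355
handle 1875 [ 576.8 -298.1   43.6] -265.0009183135334 [ 6.10000e-02  9.98000e-01  5.76849e+02 -2.98645e+02]
rim 2791 (np.int64(1625), array([ 583.4, -194.7]), np.float64(57.4))
[ 395.7197275  -128.55342054  188.96333505]
shift [ 0.1511 -0.1867  0.0403] turn [-0.0026 -0.0015  0.0185]
```

Emit:
play_rows([
  [0,-0.04,0,0,0,0.018,0],
  [0,-0.08,0,0,0,0.018,0],
  [0,-0.12,0,0,0,0.018,0],
  [0,-0.16,0,0,0,0.018,0],
  [0,-0.187,0,0,0,0.018,0],
  [0.04,-0.187,0,0,0,0.018,0],
  [0.08,-0.187,0,0,0,0.018,0],
  [0.12,-0.187,0,0,0,0.018,0],
  [0.151,-0.187,0.02,0,0,0.018,0],
  [0.151,-0.187,0.04,0,0,0.018,0],
  [0.151,-0.187,0.04,0,0,0.018,0],
  [0.151,-0.187,0.04,0,0,0.018,0],
])

```text
time: 10.65
position: [395.2, -128.4, 188.7]
eef_rot: [0.732, 0.681, -0.001, -0.001]
force: [0.7, 0.1, 1.1]
gripper_width: -0.0
gripper_force: 0.0
```

```bash
cat > post.py <<'E'
from h import *
c=cam('wrist');cv2.imwrite('pics/wp.png',c['img']);v,u=np.nonzero(c['z_map']>0); P=pix2world(c,np.c_[u,v],c['z_map'][v,u])
L=(P-O)@np.c_[xax,yax,nn]
s=L[(L[:,0]<-60)&(L[:,0]>-160)&(abs(L[:,1]+6)<25)&(L[:,2]>58)&(L[:,2]<70)]
print('post top',len(s),s.mean(0).round(1),s.min(0).round(1),s.max(0).round(1))
r,p=T(); tip=p+r.apply([0,0,73]); print('TCP',p,'tip in ch',((tip-O)@np.c_[xax,yax,nn]).round(1),r.as_matrix()[:,0].round(3))
E
python3 post.py
```

```text
post top 1855 [-135.4    1.    63.3] [-143.1  -10.2   58. ] [-125.3    8.1   66.3]
TCP [ 396.04787951 -129.29725129  190.11456715] tip in ch [-189.6   -5.2   34.4] [ 0.072  0.997 -0.   ]
```

View pics/wp.png

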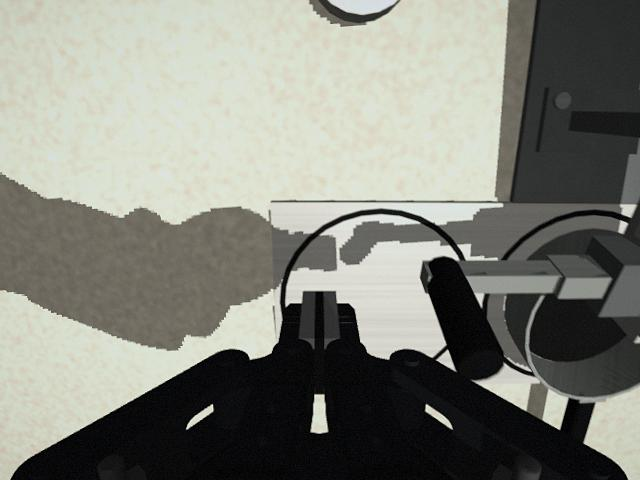

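Emit:
play_rows([
  [0,0.015,0,0,0,0,0],
  [0,0.025,0,0,0,0,0],
  [0,0.032,0,0,0,0,0],
  [0,0.038,0,0,0,0,0],
  [0,0.044,0,0,0,0,0],
  [0,0.05,0,0,0,0,0],
  [0,0.056,0,0,0,0,0],
  [0,0.06,0,0,0,0,0],
  [0,0.064,0,0,0,0,0],
  [0,0.068,0,0,0,0,0],
  [0,0.072,0,0,0,0,0],
  [0,0.072,0,0,0,0,0],
])

```text
time: 11.7
position: [469.3, -134.4, 191.0]
eef_rot: [0.732, 0.681, 0.001, 0.001]
force: [-1.1, -0.2, 0.8]
gripper_width: 0.2
gripper_force: 0.0
```

```bash
python3 post.py
```

```text
post top 2219 [-107.     9.1   63.1] [-129.9   -0.8   58. ] [-85.6  16.2  70. ]
TCP [ 469.2249216  -134.15214198  191.01371392] tip in ch [-116.    -4.5   35.1] [0.071 0.997 0.   ]
```

Emit:
play_rows([
  [0,0.002,0,0,0,0,0],
  [0,0.004,0,0,0,0,0],
  [0,0.006,0,0,0,0,0],
  [0,0.008,0,0,0,0,0],
  [0,0.008,0,0,0,0,0],
])

```text
time: 12.17
position: [476.8, -134.8, 191.0]
eef_rot: [0.732, 0.681, 0.001, 0.001]
force: [-0.3, 2.1, -0.3]
gripper_width: 0.4
gripper_force: 0.5
```

```bash
python3 post.py
```

```text
post top 2184 [-99.6   9.2  63. ] [-122.4   -0.4   58. ] [-78.2  16.4  70. ]
TCP [ 476.74525284 -134.90580598  191.01792396] tip in ch [-108.6   -4.7   35.2] [ 0.072  0.997 -0.   ]
```

View pics/wp.png

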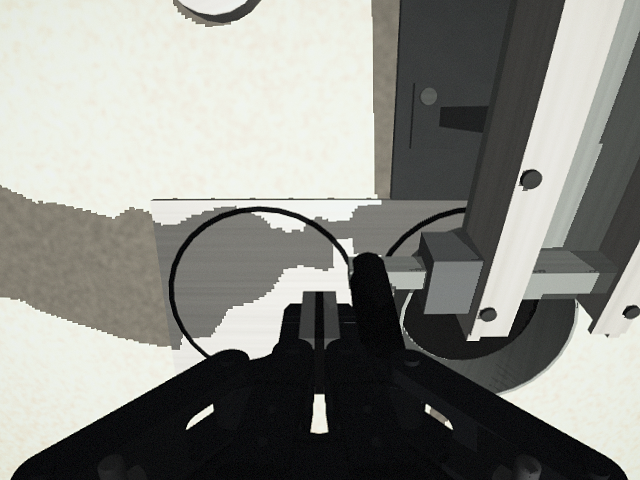

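Emit:
play_rows([
  [0,0.002,0,0,0,0,0],
  [0,0.003,0,0,0,0,0],
  [0,0.004,0,0,0,0,0],
  [0,0.005,0,0,0,0,0],
  [0,0.005,0,0,0,0,0],
])

```text
time: 12.63
position: [478.0, -134.9, 191.0]
eef_rot: [0.732, 0.681, -0.003, -0.002]
force: [-11.8, 1.5, 7.5]
gripper_width: 0.3
gripper_force: 6.2
```

Emit:
play_rows([
  [0,-0.03,0,0,0,0,0],
  [0,-0.06,-0.01,0,0,0,0],
  [0,-0.07,-0.05,0,0,0,0.04],
  [0,-0.07,-0.09,0,0,0,0.085],
  [0,-0.07,-0.12,0,0,0,0.085],
  [0,-0.07,-0.12,0,0,0,0.085],
])

```text
time: 13.13
position: [413.7, -131.5, 318.5]
eef_rot: [0.732, 0.681, 0.003, 0.008]
force: [1.1, -0.0, 0.7]
gripper_width: 48.4
gripper_force: 0.0
```

```bash
python3 - <<'E'
from h import *
c=cam('wrist');v,u=np.nonzero(c['z_map']>0); P=pix2world(c,np.c_[u,v],c['z_map'][v,u])
L=(P-O)@np.c_[xax,yax,nn]
s=L[(L[:,0]<-60)&(L[:,0]>-160)&(abs(L[:,1]+6)<25)&(L[:,2]>60)&(L[:,2]<70)]
print('post top',len(s),np.median(s,0).round(1),s.min(0).round(1),s.max(0).round(1))
go([440,110,340],xaxis=(-.9974,.0725,0))
E
```

```text
post top 511 [-87.1   0.1  64.4] [-94.9  -9.8  60. ] [-78.    7.4  67.2]
shift [ 0.2425  0.0094 -0.0253] turn [ 0.0056  0.0134 -1.5705]
```

Emit:
play_rows([
  [0.02,0.001,-0.025,0.0,0.0,-0.12,0.085],
  [0.04,0.001,-0.025,0.0,0.0,-0.24,0.085],
  [0.06,0.001,-0.025,0.0,0.0,-0.36,0.085],
  [0.08,0.002,-0.025,0.0,0.0,-0.48,0.085],
  [0.1,0.004,-0.025,0.0,0.0,-0.6,0.085],
  [0.12,0.005,-0.025,0.0,0.0,-0.72,0.085],
  [0.14,0.006,-0.025,0.0,0.0,-0.84,0.085],
  [0.16,0.006,-0.025,0.0,0.0,-0.96,0.085],
  [0.18,0.007,-0.025,0.0,0.0,-1.08,0.085],
  [0.2,0.008,-0.025,0.0,0.0,-1.2,0.085],
  [0.22,0.009,-0.025,0.0,0.0,-1.32,0.085],
  [0.242,0.009,-0.025,0.0,0.0,-1.44,0.085],
])

```text
time: 14.18
position: [438.2, 111.4, 334.9]
eef_rot: [0.098, 0.995, -0.001, 0.001]
force: [0.7, 0.9, -0.4]
gripper_width: 85.1
gripper_force: 0.0
```

Emit:
play_rows([
  [0,0,0,0,0,-0.12,0.085],
  [0,0,0,0,0,-0.13,0.085],
  [0,0,0,0,0,-0.13,0.085],
  [0,0,0,0,0,-0.13,0.085],
])

```text
time: 14.52
position: [437.9, 110.2, 335.4]
eef_rot: [0.038, 0.999, -0.001, 0.001]
force: [-0.4, 0.5, -0.4]
gripper_width: 84.8
gripper_force: 0.0
```

```bash
python3 - <<'E'
from h import *
np.savez('ch2.npz',O=O+5*yax,xax=xax,yax=yax,n=nn)
E
cat > plugs.py <<'E'
from h import *
from scipy.ndimage import label
def circ(Q,rad,tol,it=1500):
    rng=np.random.default_rng(0);b=None
    for i in range(it):
        a=Q[rng.choice(len(Q),3,False)];M=np.c_[2*a,np.ones(3)]
        if abs(np.linalg.det(M))<1: continue
        s=np.linalg.solve(M,(a**2).sum(1)); r_=np.sqrt(max(s[2]+s[:2]@s[:2],0))
        if abs(r_-rad)>tol: continue
        k=(abs(np.hypot(*(Q-s[:2]).T)-r_)<1.0).sum()
        if b is None or k>b[0]: b=(k,s[:2].round(1),round(r_,1))
    return b
def plugs(c,cam='wrist'):
    for q in arm.cut_out(cam,'plug1'):
        if q['conf']<.3: continue
        m=cv2.dilate(q['region'].astype(np.uint8),np.ones((5,5)))>0
        P=cloud(c,m); st=P[(P[:,2]>56)&(P[:,2]<64)]; fl=P[(P[:,2]>18)&(P[:,2]<27)]
        e=q['extent']
        if len(st)<10 or len(fl)<30: print('odd',q['conf'],np.median(P,0) if len(P) else 0,e); continue
        (x,y),rr=cv2.minEnclosingCircle(st[:,:2].astype(np.float32)); (fx,fy),fr=cv2.minEnclosingCircle(fl[:,:2].astype(np.float32))
        print(round(q['conf'],2),(round(e[0]*640),round(e[1]*480)),'stem',round(x,1),round(y,1),round(rr,1),'med',np.median(st,0).round(1),'flange',round(fx,1),round(fy,1),round(fr,1),'z',np.median(fl[:,2]).round(1))
if __name__=='__main__':
    c=cam('wrist');cv2.imwrite('pics/wq.png',c['img']);print(T()[1]);plugs(c)
E
python3 plugs.py
```

```text
[437.88044957 110.02847935 335.5182887 ]
0.95 (562, 240) stem 513.1 371.1 12.6 med [512.6 370.   58.8] flange 513.4 370.4 30.4 z 23.0
0.79 (357, 161) stem 410.4 149.1 12.0 med [409.9 148.9  58.9] flange 410.6 148.9 30.1 z 23.1
0.63 (242, 187) stem 429.3 31.4 12.1 med [428.4  31.7  58.7] flange 429.0 31.2 30.3 z 23.0
```

View pics/wq.png

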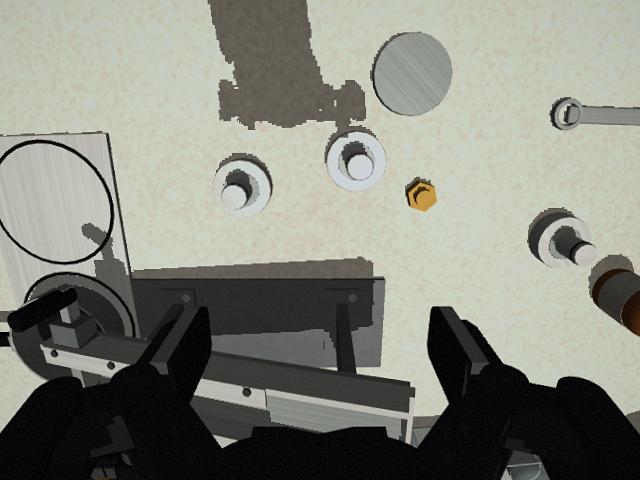

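```bash
python3 - <<'E'
from h import *
go([429.2,31.3,100],xaxis=(-.9974,.0725,0))
E
```

```text
shift [ 0.0032 -0.0789  0.2357] turn [-0.001   0.002  -0.0029]
```

Emit:
play_rows([
  [0.003,-0.04,0.02,0,0,0,0.06],
  [0.003,-0.079,0.05,0,0,0,0.06],
  [0.003,-0.079,0.09,0,0,0,0.06],
  [0.003,-0.079,0.13,0,0,0,0.06],
  [0.003,-0.079,0.17,0,0,0,0.06],
  [0.003,-0.079,0.2,0,0,0,0.06],
  [0.003,-0.079,0.22,0,0,0,0.06],
  [0.003,-0.079,0.2355,0,0,0,0.06],
  [0.003,-0.079,0.2355,0,0,0,0.06],
  [0.003,-0.079,0.2355,0,0,0,0.06],
], squeeze=30)

```text
time: 15.45
position: [428.7, 31.3, 99.7]
eef_rot: [0.037, 0.999, -0.0, -0.0]
force: [-0.2, 0.3, 0.0]
gripper_width: 59.9
gripper_force: 0.0
```

```bash
python3 - <<'E'
from h import *
print(T()[1]); go([429.2,31.3,100],xaxis=(-.9974,.0725,0))
E
```

```text
[428.65804034  31.30059032  99.69677033]
shift [-0.0005  0.     -0.0003] turn [-0.0009 -0.0001 -0.0019]
```

Emit:
play_rows([
  [0,0,0,0,0,0,0.04],
  [0,0,0,0,0,0,0.02],
  [0,0,0,0,0,0,0.015],
  [0,0,0,0,0,0,0.015],
  [0,0,0,0,0,0,0.015],
  [0,0,-0.02,0,0,0,0.015],
  [0,0,-0.06,0,0,0,0.015],
  [0,0,-0.1,0,0,0,0.015],
  [0,0,-0.14,0,0,0,0.015],
  [0,0,-0.18,0,0,0,0.015],
  [0,0,-0.2,0,0,0,0.015],
  [0,0,-0.2,0,0,0,0.015],
], squeeze=35)

```text
time: 16.45
position: [431.2, 31.8, 306.2]
eef_rot: [0.036, 0.999, -0.001, 0.006]
force: [-0.2, 0.2, -1.7]
gripper_width: 23.1
gripper_force: 35.0
```

```bash
cat > pl.py <<'E'
from h import *
import sys
y,h=float(sys.argv[1]),float(sys.argv[2]); x=float(sys.argv[3]) if len(sys.argv)>3 else 0
r,p=T(); print('tcp in ch',((p-O)@np.c_[xax,yax,nn]).round(1),'tip',((p+r.apply([0,0,73])-O)@np.c_[xax,yax,nn]).round(1),'target',ch(x,y,h).round(1),arm.sense()['gripper_width'].round(1),arm.sense()['force'].round(1))
go(ch(x,y,h),xaxis=-xax,tool_z=-nn)
E
python3 pl.py 250 160
```

```text
Traceback (most recent call last):
  File "pl.py", line 4, in <module>
    r,p=T(); print('tcp in ch',((p-O)@np.c_[xax,yax,nn]).round(1),'tip',((p+r.apply([0,0,73])-O)@np.c_[xax,yax,nn]).round(1),'target',ch(x,y,h).round(1),arm.sense()['gripper_width'].round(1),arm.sense()['force'].round(1))
                                                                                                                                                         ^^^^^^^^^^^^^^^^^^^^^^^^^^^^^^^^^^
AttributeError: 'float' object has no attribute 'round'
```

```bash
sed -i "s/arm.sense()\['gripper_width'\].round(1)/round(float(arm.sense()['gripper_width']),1)/" pl.py; python3 pl.py 250 165
```

```text
tcp in ch [-166.3  194.   178.4] tip [-165.4  176.3  107.6] target [601.2  77.2 306.8] 23.1 [-0.2  0.2 -1.7]
shift [-0.1663  0.0576  0.0015] turn [-0.2451  0.0124  0.0015]
```

Emit:
play_rows([
  [-0.02,0.01,0,-0.06,0,0,0.015],
  [-0.05,0.03,0,-0.12,0.01,0,0.015],
  [-0.085,0.058,0,-0.18,0.012,0,0.015],
  [-0.12,0.058,0.001,-0.245,0.012,0.001,0.015],
  [-0.15,0.058,0.001,-0.245,0.012,0.001,0.015],
  [-0.166,0.058,0.001,-0.245,0.012,0.001,0.015],
  [-0.166,0.058,0.001,-0.245,0.012,0.001,0.015],
  [-0.166,0.058,0.001,-0.245,0.012,0.001,0.015],
  [-0.166,0.058,0.001,-0.245,0.012,0.001,0.015],
])

```text
time: 17.2
position: [597.8, 77.8, 297.8]
eef_rot: [0.037, 0.992, 0.122, -0.003]
force: [0.0, -0.4, -2.7]
gripper_width: 23.4
gripper_force: 35.2
```

```bash
cat > wall.py <<'E'
from h import *
c=cam('wrist');cv2.imwrite('pics/wl.png',c['img']);v,u=np.nonzero(c['z_map']>0); P=pix2world(c,np.c_[u,v],c['z_map'][v,u])
L=(P-O)@np.c_[xax,yax,nn]
for a,b in [(-30,20),(20,80),(80,140),(140,190),(200,250),(250,300)]:
    s=L[(L[:,1]>a)&(L[:,1]<b)&(abs(L[:,0])<60)]
    w=s[(abs(s[:,2]-30)<3)]; f=s[(abs(s[:,2])<4)&(abs(s[:,0])<25)]
    n_=w[w[:,0]<0][:,0]; q_=w[w[:,0]>0][:,0]
    pc=lambda t:np.percentile(t,[1,99]).round(1) if len(t)>20 else None
    print(a,b,'near wall',pc(n_),'far',pc(q_),'wall h',np.median(w[:,2]).round(1) if len(w) else None,'floor h',np.median(f[:,2]).round(2) if len(f)>20 else None)
s=L[(abs(L[:,0])<20)&(L[:,1]>295)&(L[:,1]<330)&(L[:,2]>5)&(L[:,2]<16)];print('lip',np.percentile(s[:,1],[1,50,99]) if len(s)>10 else None)
E
python3 wall.py; python3 pl.py 250 101
```

```text
-30 20 near wall None far None wall h None floor h None
20 80 near wall [-38.4 -20.8] far [20.1 38.2] wall h 30.9 floor h -0.04
80 140 near wall [-38.7 -20.9] far [20.1 38.4] wall h 30.9 floor h -0.06
140 190 near wall [-38.5 -20.7] far [20.1 38.6] wall h 30.9 floor h -0.12
200 250 near wall [-38.9 -32.6] far [32.  38.7] wall h 28.9 floor h -0.14
250 300 near wall [-38.9 -33. ] far [31.9 38.9] wall h 28.8 floor h -0.17
lip [303.51646346 304.94968706 307.75918346]
tcp in ch [ -3.5 248.4 156.9] tip [ -4.4 248.4  83.9] target [602.3  92.6 244.7] 22.9 [ 0.6 -0.3 -2.8]
shift [-0.0042  0.0016  0.0559] turn [-0.0004 -0.0124 -0.0026]
```

View pics/wl.png

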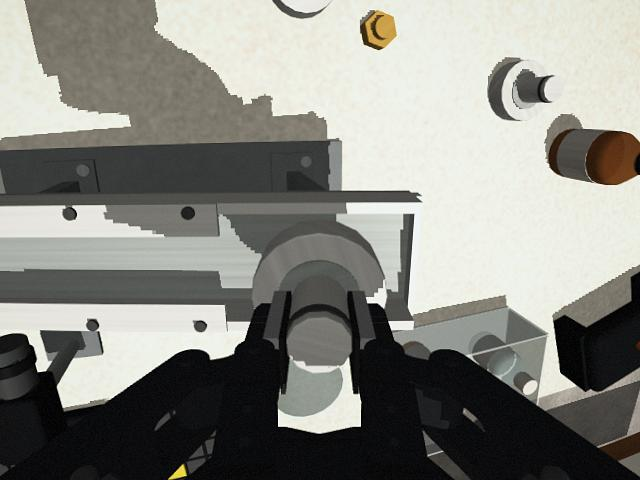

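Emit:
play_rows([
  [-0.004,0.0015,0.005,0,-0.012,-0.002,0.015],
  [-0.004,0.0015,0.015,0,-0.012,-0.002,0.015],
  [-0.004,0.0015,0.02,0,-0.012,-0.002,0.015],
  [-0.004,0.0015,0.02,0,-0.012,-0.002,0.015],
])

```text
time: 17.58
position: [601.8, 84.2, 278.4]
eef_rot: [0.036, 0.992, 0.122, 0.004]
force: [-0.1, 0.9, -2.4]
gripper_width: 23.0
gripper_force: 35.2
```

```bash
cat > hand.py <<'E'
from h import *
c=cam('wrist');v,u=np.nonzero(c['z_map']>0); P=pix2world(c,np.c_[u,v],c['z_map'][v,u])
r,p=T(); t=r.inv().apply(P-p)   # tool frame; flange top & stem top planes
print('tool->ch tilt',np.degrees(np.arccos(-r.as_matrix()[:,2]@nn)).round(2))
for nm,lo,hi,rad in [('stemtop',35,48,13),('flange top',70,85,31)]:
    s=t[(np.hypot(t[:,0],t[:,1])<rad+3)&(t[:,2]>lo)&(t[:,2]<hi)]
    print(nm,len(s),np.median(s,0).round(1),s.min(0).round(1),s.max(0).round(1))
    if len(s)>50:
        A=np.c_[s[:,:2],np.ones(len(s))]
        w=np.ones(len(s),bool)
        for i in range(6):
            k=np.linalg.lstsq(A[w],s[w][:,2],rcond=None)[0]; e=abs(A@k-s[:,2]); w=e<max(1.0,np.median(e)*1.5)
        print('  plane slope x,y',k.round(3),w.sum())
E
python3 hand.py; python3 pl.py 250 101
```

```text
tool->ch tilt 0.04
stemtop 3924 [ 3.7  0.3 44.3] [-10.9 -13.8  35. ] [15.3 14.2 48. ]
  plane slope x,y [6.000e-03 0.000e+00 4.431e+01] 2779
flange top 6863 [16.9  0.3 80. ] [ -3.2 -29.2  70. ] [32.8 29.8 85. ]
  plane slope x,y [9.0000e-03 1.0000e-03 7.9925e+01] 5052
tcp in ch [  0.4 250.  136.5] tip [  0.3 250.   63.5] target [602.3  92.6 244.7] 23.1 [ 0.4  0.8 -1.7]
shift [0.0004 0.     0.0355] turn [-0.0004 -0.0005 -0.0003]
```

Emit:
play_rows([
  [-0.0012,0,0.006,0,0,0,0.015],
  [-0.0012,0,0.012,0,0,0,0.015],
  [-0.0012,0,0.018,0,0,0,0.015],
  [-0.0012,0,0.024,0,0,0,0.015],
  [-0.0012,0,0.024,0,0,0,0.015],
])

```text
time: 18.05
position: [604.1, 89.6, 255.1]
eef_rot: [0.036, 0.992, 0.122, 0.004]
force: [-1.0, 0.7, -2.2]
gripper_width: 22.8
gripper_force: 35.2
```

```bash
python3 pl.py 250 101; python3 - <<'E'
from h import *
from plugs import circ
c=cam('wrist');v,u=np.nonzero(c['z_map']>0); P=pix2world(c,np.c_[u,v],c['z_map'][v,u])
r,p=T(); t=r.inv().apply(P-p)
s=t[(abs(t[:,2]-44.3)<1.2)&(np.hypot(t[:,0],t[:,1])<18)&(abs(t[:,1])<11)]
(x,y),q=cv2.minEnclosingCircle(s[:,:2].astype(np.float32));print('stem circle',x,y,q, s.min(0),s.max(0))
s=t[(abs(t[:,2]-80)<1.2)&(np.hypot(t[:,0],t[:,1])<36)]
e=[]
for a in np.arange(-60,61,5):
    d=np.array([np.cos(np.radians(a)),np.sin(np.radians(a))]); m=abs(s[:,0]*d[1]-s[:,1]*d[0])<1.5; m&=(s[:,:2]@d>15)
    if m.sum()>5: e.append(d*np.max(s[m][:,:2]@d))
e=np.array(e); k=np.linalg.lstsq(np.c_[2*e,np.ones(len(e))],(e**2).sum(1),rcond=None)[0]; print('flange c',k[:2],np.sqrt(k[2]+k[:2]@k[:2]))
E
```

```text
tcp in ch [  2.  249.8 111.8] tip [  1.9 249.7  38.8] target [602.3  92.6 244.7] 22.8 [-1.   0.7 -2.2]
shift [0.002  0.0003 0.0108] turn [-0.0004 -0.001  -0.0006]
stem circle 2.3061492443084717 -0.5504385828971863 12.488139152526855 [ -9.56401521 -10.99577056  43.11561007] [14.24439187 10.99746905 45.48589039]
flange c [3.32522175 0.08586918] 29.117015290855853
```

Emit:
play_rows([
  [0,0,0.004,0,0,0,0.015],
  [0,0,0.008,0,0,0,0.015],
  [0,0,0.009,0,0,0,0.015],
  [0,0,0.009,0,0,0,0.015],
])

```text
time: 18.43
position: [604.8, 91.6, 248.0]
eef_rot: [0.036, 0.992, 0.122, 0.005]
force: [-0.1, 0.1, -2.8]
gripper_width: 23.1
gripper_force: 35.2
```

```bash
python3 pl.py 250 101; python3 hand.py
```

```text
tcp in ch [  2.5 249.9 104.5] tip [  2.7 249.9  31.5] target [602.3  92.6 244.7] 23.1 [-0.1  0.1 -2.8]
shift [0.0025 0.0001 0.0035] turn [-0.0003  0.0015 -0.0003]
tool->ch tilt 0.11
stemtop 3847 [ 3.9  0.3 43.9] [-11.2 -13.5  35. ] [15.2 14.2 48. ]
  plane slope x,y [ 7.0000e-03 -0.0000e+00  4.3841e+01] 2772
flange top 7039 [16.4  0.3 79.6] [-34.  -29.1  70. ] [32.7 29.8 85. ]
  plane slope x,y [2.6000e-02 1.0000e-03 7.9133e+01] 5050
```

Emit:
play_rows([
  [0,0,0.002,0,0,0,0.015],
  [0,0,0.002,0,0,0,0.015],
  [0,0,0.002,0,0,0,0.03],
  [0,0,0.002,0,0,0,0.03],
  [0,0,0.002,0,0,0,0.03],
  [0.0025,0,-0.002,0,0,0,0.03],
  [0.0025,0,-0.002,0,0,0,0.03],
])

```text
time: 19.07
position: [602.5, 91.1, 251.8]
eef_rot: [0.036, 0.992, 0.122, 0.006]
force: [-0.2, -0.1, 0.2]
gripper_width: 30.3
gripper_force: 0.0
```

```bash
python3 pl.py 35 106; python3 hand.py
```

```text
tcp in ch [  0.3 250.3 108.3] tip [  0.6 250.3  35.3] target [ 587.1 -116.6  197.5] 30.3 [-0.2 -0.1  0.2]
shift [ 0.0003 -0.2153  0.0023] turn [-0.      0.0038  0.0001]
tool->ch tilt 0.22
stemtop 269 [  0.2 -14.4  41. ] [ -6.6 -14.7  35. ] [ 6.6 15.5 48. ]
  plane slope x,y [-7.8000e-02 -6.0000e-03  4.0487e+01] 204
flange top 1701 [10.1 -0.1 82.8] [-33.9 -28.6  70. ] [34. 27. 85.]
  plane slope x,y [9.9000e-02 1.3000e-02 8.3356e+01] 982
```

Emit:
play_rows([
  [0,-0.004,0.002,0,0.003,0,0.03],
  [0,-0.012,0.002,0,0.003,0,0.03],
  [0,-0.026,0.002,0,0.003,0,0.03],
  [0,-0.041,0.002,0,0.003,0,0.03],
  [0,-0.056,0.002,0,0.003,0,0.03],
  [0,-0.071,0.002,0,0.003,0,0.03],
  [0,-0.086,0.002,0,0.003,0,0.03],
  [0,-0.101,0.002,0,0.003,0,0.03],
  [0,-0.116,0.002,0,0.003,0,0.03],
  [0,-0.131,0.002,0,0.003,0,0.03],
  [0,-0.146,0.002,0,0.003,0,0.03],
  [0,-0.15,0.002,0,0.003,0,0.03],
])

```text
time: 20.12
position: [591.3, -56.5, 210.9]
eef_rot: [0.037, 0.992, 0.121, 0.003]
force: [0.2, -0.8, -0.9]
gripper_width: 29.5
gripper_force: 0.0
```

```bash
python3 pl.py 35 106; python3 wall.py
```

```text
tcp in ch [-1.000e-01  9.680e+01  1.044e+02] tip [-0.3 96.7 31.4] target [ 587.1 -116.6  197.5] 29.5 [ 0.2 -0.8 -0.9]
shift [-0.0003 -0.0618 -0.0015] turn [-0.0017 -0.0018 -0.0032]
-30 20 near wall [-38.5 -20.3] far [20.  38.5] wall h 30.9 floor h 0.01
20 80 near wall [-38.7 -20.7] far [19.9 37.9] wall h 30.9 floor h -0.03
80 140 near wall [-38.7  -8. ] far [20.6 38.6] wall h 30.9 floor h -0.07
140 190 near wall [-38.5 -20.6] far [20.  37.6] wall h 30.9 floor h -0.05
200 250 near wall [-38.5 -32.6] far [31.9 39.1] wall h 28.8 floor h -0.09
250 300 near wall None far None wall h 28.2 floor h -0.12
lip None
```

View pics/wl.png

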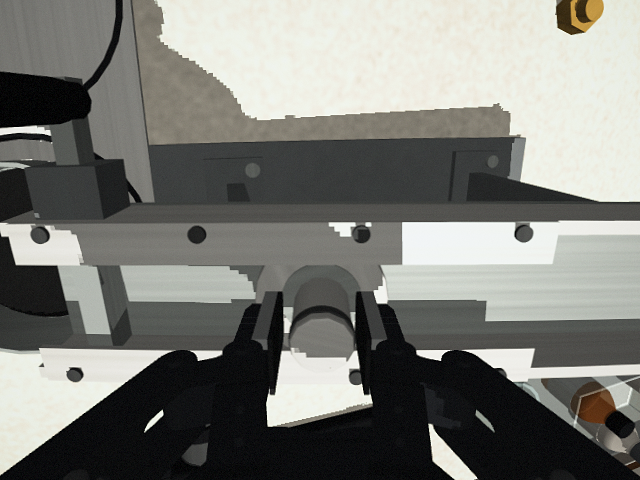

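Emit:
play_rows([
  [0,-0.012,-0.001,0,0,0,0.03],
  [0,-0.024,-0.0015,0,0,0,0.03],
  [0,-0.036,-0.0015,0,0,0,0.03],
  [0,-0.046,-0.0015,0,0,0,0.03],
  [0,-0.054,-0.0015,0,0,0,0.03],
  [0,-0.06,-0.0015,0,0,0,0.03],
  [0,-0.063,-0.0015,0,0,0,0.03],
  [0,-0.066,-0.0015,0,0,0,0.03],
  [0,-0.067,-0.0015,0,0,0,0.03],
  [0,-0.068,-0.0015,0,0,0,0.03],
  [0,-0.068,-0.0015,0,0,0,0.03],
])

```text
time: 21.08
position: [587.0, -119.6, 197.2]
eef_rot: [0.036, 0.992, 0.121, 0.004]
force: [0.1, -0.6, 0.0]
gripper_width: 30.2
gripper_force: 0.0
```

```bash
python3 pl.py 28 106; cat > stems.py <<'E'
from h import *
c=cam('wrist');cv2.imwrite('pics/ws.png',c['img']);v,u=np.nonzero(c['z_map']>0); P=pix2world(c,np.c_[u,v],c['z_map'][v,u])
L=(P-O)@np.c_[xax,yax,nn]; r,p=T(); t=r.inv().apply(P-p)
g=(abs(L[:,0])<16)&(abs(L[:,2]-58)<1.5)&(L[:,1]>0)&(L[:,1]<300)
s=L[g]
for y in np.unique((s[:,1]//6).astype(int)): pass
hh,_=np.histogram(s[:,1],np.arange(0,301,2)); 
runs=[];cur=None
for i,k in enumerate(hh):
    if k>15: cur=[i*2,i*2+2] if cur is None else [cur[0],i*2+2]
    elif cur: runs.append(cur);cur=None
if cur: runs.append(cur)
for a,b in runs:
    q=s[(s[:,1]>=a)&(s[:,1]<b)]
    (x,y),rr=cv2.minEnclosingCircle(q[:,:2].astype(np.float32)); print('stem top run',a,b,'circle x,y,r',round(x,1),round(y,1),round(rr,1),'h',np.median(q[:,2]).round(1),len(q))
E
python3 stems.py
```

```text
tcp in ch [  0.2  32.1 106.4] tip [ 0.1 32.  33.4] target [ 586.6 -123.4  195.8] 30.2 [ 0.1 -0.6  0. ]
shift [ 0.0002 -0.0041  0.0004] turn [-0.0006 -0.001   0.0001]
stem top run 4 10 circle x,y,r -6.9 6.8 2.7 h 58.1 71
stem top run 12 18 circle x,y,r -0.6 15.1 11.4 h 58.1 116
stem top run 24 54 circle x,y,r -1.7 40.1 16.6 h 57.9 2889
stem top run 56 60 circle x,y,r -7.1 58.0 2.0 h 58.0 51
```

Emit:
play_rows([
  [0,-0.002,0,0,0,0,0.03],
  [0,-0.004,0,0,0,0,0.03],
  [0,-0.005,0,0,0,0,0.03],
  [0,-0.006,0,0,0,0,0.03],
  [0,-0.006,0,0,0,0,0.03],
])

```text
time: 21.55
position: [586.6, -125.6, 195.8]
eef_rot: [0.036, 0.992, 0.122, 0.004]
force: [-0.2, 0.7, -0.9]
gripper_width: 30.2
gripper_force: 0.2
```

```bash
python3 pl.py 28 106
```

```text
tcp in ch [  0.2  25.8 106.5] tip [ 0.2 25.8 33.5] target [ 586.6 -123.4  195.8] 30.2 [-0.2  0.7 -0.9]
shift [0.0002 0.0022 0.0005] turn [-0.0003 -0.0007 -0.0003]
```

Emit:
play_rows([
  [0,-0.001,0,0,0,0,0.03],
  [0,-0.002,0,0,0,0,0.03],
  [0,-0.003,0,0,0,0,0.03],
  [0,-0.003,0,0,0,0,0.03],
])

```text
time: 21.88
position: [586.7, -126.9, 195.9]
eef_rot: [0.036, 0.992, 0.124, 0.005]
force: [0.4, 4.8, 3.8]
gripper_width: 29.7
gripper_force: 3.0
```

```bash
python3 pl.py 28 106;python3 stems.py
```

```text
tcp in ch [  0.4  24.6 106.9] tip [ 0.4 24.9 33.9] target [ 586.6 -123.4  195.8] 29.7 [0.4 4.8 3.8]
shift [0.0004 0.0034 0.0009] turn [0.0037 0.0001 0.0007]
stem top run 0 2 circle x,y,r -6.9 1.1 0.9 h 57.8 23
stem top run 4 12 circle x,y,r 0.0 7.1 12.1 h 58.1 129
stem top run 16 46 circle x,y,r -1.2 32.8 16.3 h 58.2 2892
stem top run 48 54 circle x,y,r -6.7 50.9 2.9 h 57.8 67
```

View pics/ws.png

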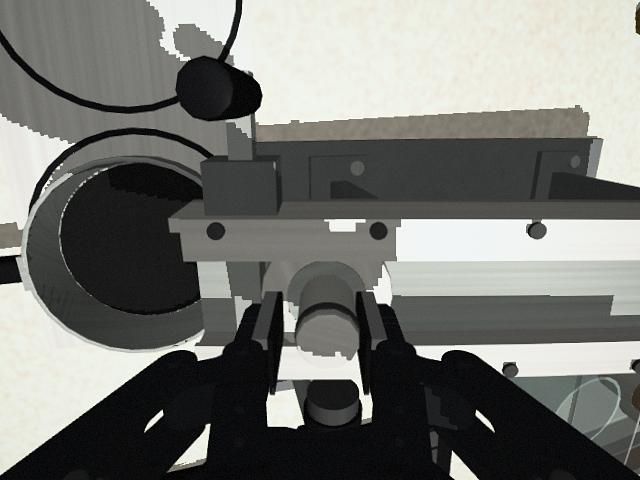

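Emit:
play_rows([
  [0,0.001,0,0,0,0,0.031],
  [0,0.0015,0,0,0,0,0.032],
  [0,0.0015,-0.01,0,0,0,0.032],
  [0,0.0015,-0.03,0,0,0,0.032],
  [0,0.0015,-0.06,0,0,0,0.04],
  [0,0.0015,-0.09,0,0,0,0.06],
  [0,0.0015,-0.12,0,0,0,0.06],
  [0,0.0015,-0.12,0,0,0,0.06],
])

```text
time: 22.6
position: [585.8, -158.8, 319.7]
eef_rot: [0.036, 0.992, 0.118, 0.009]
force: [0.6, -0.1, 1.1]
gripper_width: 60.2
gripper_force: 0.0
```

```bash
python3 pl.py 28 106;python3 stems.py; python3 plugs.py; python3 - <<'E'
from h import *
go([410.4,149,230],xaxis=(-.9974,.0725,0))
E
```

```text
tcp in ch [  1.8  23.7 234.7] tip [  2.5  23.2 161.7] target [ 586.6 -123.4  195.8] 60.2 [ 0.6 -0.1  1.1]
shift [0.0031 0.0052 0.1286] turn [-0.0069  0.0103  0.0005]
stem top run 18 40 circle x,y,r -0.2 28.6 11.9 h 57.9 842
[ 585.10507762 -157.47926215  314.2988938 ]
odd 0.86 [ 584.5181833  -108.91235102  118.8678228 ] [0.5112, 0.4565, 0.1195, 0.1142]
odd 0.6 [425.92486428 114.99062078  15.71421397] [0.7887, 0.0193, 0.082, 0.0306]
0.42 (366, 193) stem 573.9 123.5 5.4 med [573.1 119.9  60.3] flange 673.4 -18.9 179.8 z 21.8
shift [0.1962 0.264  0.15  ] turn [ 0.2423  0.0003 -0.0008]
```

```bash
python3 - <<'E'
from h import *
go([440,150,320],xaxis=(-.9974,.0725,0))
E
```

```text
shift [0.1667 0.2886 0.0634] turn [ 0.2423  0.0003 -0.0008]
```

Emit:
play_rows([
  [0.02,0.03,0.005,0.04,0,0,0.06],
  [0.04,0.065,0.012,0.08,0,0,0.06],
  [0.06,0.1,0.02,0.12,0,0,0.06],
  [0.08,0.14,0.03,0.16,0,0,0.06],
  [0.1,0.18,0.04,0.2,0,0,0.06],
  [0.12,0.22,0.05,0.242,0,0,0.06],
  [0.15,0.255,0.06,0.242,0,0,0.06],
  [0.167,0.289,0.063,0.242,0,0,0.06],
  [0.167,0.289,0.063,0.242,0,0,0.06],
  [0.167,0.289,0.063,0.242,0,0,0.06],
])

```text
time: 23.58
position: [437.1, 153.8, 319.5]
eef_rot: [0.033, 0.999, 0.001, -0.002]
force: [0.3, 0.2, -1.2]
gripper_width: 59.8
gripper_force: 0.0
```

```bash
python3 plugs.py; python3 - <<'E'
from h import *
go([410.4,149,100],xaxis=(-.9974,.0725,0))
E
```

```text
[438.13243485 152.2908379  319.37397054]
0.86 (283, 161) stem 400.9 122.0 11.9 med [400.6 122.3  58.9] flange 400.9 121.9 29.7 z 23.1
odd 0.76 [ 581.24048579 -100.63949581  134.77388792] [0.0593, 0.8564, 0.0933, 0.114]
0.56 (528, 253) stem 513.0 370.6 13.0 med [512.  369.8  58.8] flange 512.8 370.0 30.6 z 23.0
shift [ 0.0276 -0.0043  0.2194] turn [ 0.0003 -0.0025  0.0018]
```

Emit:
play_rows([
  [0.018,-0.015,0.03,0,0,0,0.06],
  [0.0365,-0.033,0.06,0,0,0,0.06],
  [0.0365,-0.033,0.1,0,0,0,0.06],
  [0.0365,-0.033,0.12,0,0,0,0.06],
  [0.0365,-0.033,0.12,0,0,0,0.06],
])

```text
time: 24.1
position: [397.0, 118.9, 193.9]
eef_rot: [0.038, 0.999, -0.0, -0.006]
force: [-1.7, -0.3, -0.6]
gripper_width: 60.1
gripper_force: 0.0
```

```bash
python3 plugs.py; python3 - <<'E'
from h import *
go([400.9,122,100],xaxis=(-.9974,.0725,0))
E
```

```text
[398.65177624 119.40349606 197.17662966]
odd 0.91 [507.3095349  349.59372431  16.74376369] [0.965, 0.7301, 0.07, 0.1619]
0.67 (325, 242) stem 401.0 121.6 12.0 med [400.3 121.8  58.8] flange 400.9 121.7 30.0 z 22.9
shift [-0.0009  0.002   0.0997] turn [ 0.001  -0.0035 -0.0022]
```

Emit:
play_rows([
  [0,0.002,0.03,0.001,-0.003,-0.002,0.06],
  [0,0.002,0.06,0.001,-0.003,-0.002,0.06],
  [0,0.002,0.085,0.001,-0.003,-0.002,0.06],
  [0,0.002,0.098,0.001,-0.003,-0.002,0.06],
  [0,0.002,0.098,0.001,-0.003,-0.002,0.06],
  [0,0.002,0.098,0.001,-0.003,-0.002,0.04],
  [0,0.002,0.098,0.001,-0.003,-0.002,0.02],
  [0,0.002,0.098,0.001,-0.003,-0.002,0.015],
  [0,0.002,0.098,0.001,-0.003,-0.002,0.015],
  [0,0.002,0.098,0.001,-0.003,-0.002,0.015],
], squeeze=35)

```text
time: 25.03
position: [402.9, 123.4, 105.5]
eef_rot: [0.035, 0.999, 0.001, 0.004]
force: [0.2, -1.0, 7.0]
gripper_width: 22.5
gripper_force: 34.6
```

Emit:
play_rows([
  [0,0,-0.02,0,0,0,0.015],
  [0,0,-0.06,0,0,0,0.015],
  [0,0,-0.1,0,0,0,0.015],
  [0,0,-0.14,0,0,0,0.015],
  [0,0,-0.18,0,0,0,0.015],
  [0,0,-0.21,0,0,0,0.015],
  [0,0,-0.21,0,0,0,0.015],
  [0,0,-0.21,0,0,0,0.015],
])

```text
time: 25.7
position: [401.2, 123.4, 315.3]
eef_rot: [0.035, 0.999, 0.001, 0.004]
force: [0.2, -0.5, -2.4]
gripper_width: 22.5
gripper_force: 34.8
```

```bash
python3 pl.py 250 155; python3 hand.py
```

```text
tcp in ch [-202.8  282.7  165.7] tip [-202.3  265.2   94.8] target [601.4  79.6 297.1] 22.5 [ 0.2 -0.5 -2.4]
shift [-0.2026 -0.0296  0.0197] turn [-0.2419  0.0073  0.003 ]
tool->ch tilt 13.91
stemtop 3548 [ 2.6  0.4 44.4] [-11.6 -12.8  35. ] [13.8 12.7 48. ]
  plane slope x,y [7.0000e-03 3.0000e-03 4.4435e+01] 2697
flange top 6796 [14.7  0.4 80.2] [ -5.8 -29.1  70.1] [31.1 30.1 85. ]
  plane slope x,y [1.200e-02 1.000e-03 8.008e+01] 4977
```

Emit:
play_rows([
  [-0.03,0,0,-0.06,0,0,0.015],
  [-0.065,-0.01,0,-0.12,0.004,0,0.015],
  [-0.1,-0.02,0,-0.18,0.007,0.003,0.015],
  [-0.135,-0.03,0,-0.242,0.007,0.003,0.015],
  [-0.17,-0.03,0.01,-0.242,0.007,0.003,0.015],
  [-0.195,-0.03,0.015,-0.242,0.007,0.003,0.015],
  [-0.2035,-0.03,0.02,-0.242,0.007,0.003,0.015],
  [-0.2035,-0.03,0.02,-0.242,0.007,0.003,0.015],
  [-0.2035,-0.03,0.02,-0.242,0.007,0.003,0.015],
  [-0.2035,-0.03,0.02,-0.242,0.007,0.003,0.015],
])

```text
time: 26.58
position: [599.7, 79.3, 292.5]
eef_rot: [0.036, 0.992, 0.121, 0.001]
force: [0.3, 0.1, -1.4]
gripper_width: 22.6
gripper_force: 35.0
```

```bash
python3 pl.py 250 103 0.7; python3 hand.py
```

```text
tcp in ch [ -1.7 248.5 150.6] tip [ -2.2 248.4  77.6] target [603.   92.1 246.6] 22.6 [ 0.3  0.1 -1.4]
shift [-0.0027  0.0016  0.0476] turn [-0.0013 -0.0076 -0.0014]
tool->ch tilt 0.35
stemtop 2783 [ 2.3  0.1 47.2] [-11.  -14.1  35. ] [14.1 13.6 48. ]
  plane slope x,y [-4.0000e-03  1.0000e-03  4.7413e+01] 2069
flange top 6682 [15.4 -0.3 83.3] [ -4.7 -29.4  70. ] [32.5 29.6 85. ]
  plane slope x,y [8.0000e-03 1.0000e-03 8.3225e+01] 5035
```

Emit:
play_rows([
  [-0.0027,0.0015,0.004,0,-0.008,-0.001,0.015],
  [-0.0027,0.0015,0.008,0,-0.008,-0.001,0.015],
  [-0.0027,0.0015,0.012,0,-0.008,-0.001,0.015],
  [-0.0027,0.0015,0.014,0,-0.008,-0.001,0.015],
  [-0.0027,0.0015,0.014,0,-0.008,-0.001,0.015],
])

```text
time: 27.05
position: [603.4, 83.8, 279.1]
eef_rot: [0.036, 0.992, 0.121, 0.005]
force: [0.4, -0.6, -0.5]
gripper_width: 22.9
gripper_force: 35.0
```

```bash
python3 pl.py 250 103 0.7; python3 hand.py
```

```text
tcp in ch [  1.8 249.9 136.5] tip [  1.9 249.8  63.5] target [603.   92.1 246.6] 22.9 [ 0.4 -0.6 -0.5]
shift [0.0011 0.0002 0.0335] turn [-0.0013  0.0016 -0.0003]
tool->ch tilt 0.14
stemtop 3170 [ 2.5  0.4 47. ] [-11.  -13.9  35. ] [14.2 14.3 48. ]
  plane slope x,y [-4.0000e-03  0.0000e+00  4.7148e+01] 2609
flange top 6733 [15.5  0.4 82.8] [ -4.8 -29.2  70.1] [32.5 30.  85. ]
  plane slope x,y [6.0000e-03 1.0000e-03 8.2799e+01] 4979
```

Emit:
play_rows([
  [0,0,0.005,0,0.001,0,0.015],
  [0,0,0.01,0,0.001,0,0.015],
  [0,0,0.015,0,0.001,0,0.015],
  [0,0,0.02,0,0.001,0,0.015],
  [0,0,0.025,0,0.001,0,0.015],
  [0,0,0.03,0,0.001,0,0.015],
  [0,0,0.03,0,0.001,0,0.015],
])

```text
time: 27.68
position: [604.0, 91.0, 249.0]
eef_rot: [0.036, 0.992, 0.121, 0.004]
force: [0.5, -0.3, -2.3]
gripper_width: 22.9
gripper_force: 35.0
```

```bash
python3 pl.py 250 106; python3 hand.py
```

```text
tcp in ch [  1.8 249.6 105.6] tip [  1.8 249.5  32.6] target [602.2  91.4 249.5] 22.9 [ 0.5 -0.3 -2.3]
shift [ 0.0018  0.0004 -0.0004] turn [-0.0013 -0.0006 -0.0007]
tool->ch tilt 0.07
stemtop 2987 [ 2.3  0.3 47.2] [-11.1 -13.9  35. ] [14.  13.8 48. ]
  plane slope x,y [-4.0000e-03  4.0000e-03  4.7341e+01] 2304
flange top 7092 [14.7 -0.1 83.1] [-34.  -29.3  70. ] [32.4 29.9 85. ]
  plane slope x,y [3.1000e-02 0.0000e+00 8.2588e+01] 4881
```

Emit:
play_rows([
  [0,0,0,0,0,0,0.03],
  [0,0,0,0,0,0,0.03],
  [0,0,0,0,0,0,0.03],
  [0.0018,-0.004,-0.001,0,0,0,0.03],
  [0.0018,-0.014,-0.001,0,0,0,0.03],
  [0.0018,-0.028,-0.001,0,0,0,0.03],
  [0.0018,-0.042,-0.001,0,0,0,0.03],
  [0.0018,-0.056,-0.001,0,0,0,0.03],
  [0.0018,-0.07,-0.001,0,0,0,0.03],
  [0.0018,-0.084,-0.001,0,0,0,0.03],
  [0.0018,-0.098,-0.001,0,0,0,0.03],
  [0.0018,-0.11,-0.001,0,0,0,0.03],
])

```text
time: 28.73
position: [594.7, -17.8, 224.6]
eef_rot: [0.037, 0.992, 0.121, 0.005]
force: [0.7, 1.0, 0.7]
gripper_width: 30.0
gripper_force: 0.4
```

```bash
python3 pl.py 92 106
```

```text
tcp in ch [  0.5 137.7 108.3] tip [  0.6 137.6  35.3] target [591.1 -61.5 211.3] 30.0 [0.7 1.  0.7]
shift [ 0.0004 -0.0457  0.0024] turn [-0.0014  0.0017 -0.0015]
```

Emit:
play_rows([
  [0,-0.01,0.001,0,0.001,0,0.03],
  [0,-0.02,0.002,0,0.001,0,0.03],
  [0,-0.03,0.002,0,0.001,0,0.03],
  [0,-0.038,0.002,0,0.001,0,0.03],
  [0,-0.044,0.002,0,0.001,0,0.03],
  [0,-0.048,0.002,0,0.001,0,0.03],
  [0,-0.05,0.002,0,0.001,0,0.03],
  [0,-0.051,0.002,0,0.001,0,0.03],
  [0,-0.052,0.002,0,0.001,0,0.03],
  [0,-0.052,0.002,0,0.001,0,0.03],
])

```text
time: 29.57
position: [591.5, -65.6, 210.9]
eef_rot: [0.036, 0.992, 0.121, 0.005]
force: [0.6, -0.0, -0.2]
gripper_width: 30.0
gripper_force: 0.0
```

```bash
python3 pl.py 84 106
```

```text
tcp in ch [  0.7  87.9 106.6] tip [ 0.7 87.8 33.6] target [590.5 -69.2 209.4] 30.0 [ 0.6 -0.  -0.2]
shift [ 0.0007 -0.0039  0.0006] turn [-0.0014  0.0011  0.    ]
```

Emit:
play_rows([
  [0,-0.001,0,0,0,0,0.03],
  [0,-0.002,0,0,0,0,0.03],
  [0,-0.003,0,0,0,0,0.03],
  [0,-0.004,0,0,0,0,0.03],
  [0,-0.0045,0,0,0,0,0.03],
  [0,-0.005,0,0,0,0,0.03],
  [0,-0.005,0,0,0,0,0.03],
])

```text
time: 30.15
position: [591.5, -69.1, 210.7]
eef_rot: [0.036, 0.992, 0.123, 0.006]
force: [0.6, 5.4, 2.6]
gripper_width: 29.9
gripper_force: 3.2
```

```bash
python3 pl.py 84 106
```

```text
tcp in ch [  0.9  84.5 107.2] tip [ 1.1 84.7 34.2] target [590.5 -69.2 209.4] 29.9 [0.6 5.4 2.6]
shift [ 0.0009 -0.0005  0.0012] turn [0.0025 0.0024 0.0008]
```

Emit:
play_rows([
  [0,0.001,0,0,0,0,0.031],
  [0,0.002,0,0,0,0,0.032],
  [0,0.002,-0.01,0,0,0,0.032],
  [0,0.002,-0.03,0,0,0,0.032],
  [0,0.002,-0.06,0,0,0,0.04],
  [0,0.002,-0.09,0,0,0,0.06],
  [0,0.002,-0.12,0,0,0,0.06],
  [0,0.002,-0.12,0,0,0,0.06],
])

```text
time: 30.82
position: [590.2, -100.2, 334.2]
eef_rot: [0.037, 0.992, 0.118, 0.01]
force: [0.6, 0.6, 1.1]
gripper_width: 60.1
gripper_force: 0.0
```

```bash
python3 stems.py; python3 - <<'E'
from h import *
print(T()[1]);go([500,365,300],xaxis=(-.9974,.0725,0))
E
```

```text
stem top run 18 40 circle x,y,r -0.1 29.6 11.9 h 57.8 840
stem top run 76 100 circle x,y,r -0.8 88.5 11.8 h 57.8 860
[590.08343376 -99.61204762 331.49878464]
shift [0.1249 0.4365 0.1374] turn [ 0.2385  0.0093 -0.0012]
```

Emit:
play_rows([
  [0.005,0.03,0,0,0,0,0.06],
  [0.015,0.07,0,0.04,0,0,0.06],
  [0.025,0.11,0,0.08,0.003,0,0.06],
  [0.035,0.15,0,0.12,0.006,0,0.06],
  [0.045,0.19,0,0.16,0.009,0,0.06],
  [0.06,0.23,0.01,0.2,0.009,0,0.06],
  [0.075,0.27,0.03,0.238,0.009,0,0.06],
  [0.09,0.31,0.05,0.238,0.009,0,0.06],
  [0.1,0.345,0.07,0.238,0.009,0,0.06],
  [0.11,0.38,0.09,0.238,0.009,0,0.06],
  [0.12,0.41,0.11,0.238,0.009,0,0.06],
  [0.125,0.436,0.13,0.238,0.009,0,0.06],
])

```text
time: 31.87
position: [496.7, 366.5, 304.6]
eef_rot: [0.036, 0.999, 0.002, -0.003]
force: [1.0, 0.9, -0.5]
gripper_width: 60.3
gripper_force: 0.0
```

Emit:
play_rows([
  [0,0,0,0,0,0,0.06],
  [0,0,0,0,0,0,0.06],
  [0,0,0,0,0,0,0.06],
])

```text
time: 32.12
position: [497.5, 364.3, 304.3]
eef_rot: [0.036, 0.999, 0.001, -0.004]
force: [-0.1, -0.8, 0.8]
gripper_width: 59.9
gripper_force: 0.0
```

```bash
python3 plugs.py; python3 - <<'E'
from h import *
c=cam('wrist')
for q in arm.cut_out('wrist','amber_bottle'):
    if q['conf']>.3: P=cloud(c,q['region']);print(q['conf'],np.median(P,0),P.min(0),P.max(0))
go([513,371,160],xaxis=(-.9974,.0725,0))
E
```

```text
[497.97233262 363.81457458 305.20511564]
0.68 (327, 216) stem 512.5 370.8 11.9 med [512.2 370.8  58.7] flange 512.6 370.8 30.1 z 22.9
0.7 [567.61305157 450.18663536  71.11795942] [489.17702264 394.64095934  -1.03120665] [666.7114911  504.48056288 262.99752749]
shift [-0.0149  0.0077  0.1463] turn [ 0.0056 -0.0062 -0.0018]
```

Emit:
play_rows([
  [-0.0145,0.0077,0.03,0.005,-0.006,-0.002,0.06],
  [-0.0145,0.0077,0.07,0.005,-0.006,-0.002,0.06],
  [-0.0145,0.0077,0.11,0.005,-0.006,-0.002,0.06],
  [-0.0145,0.0077,0.13,0.005,-0.006,-0.002,0.06],
  [-0.0145,0.0077,0.13,0.005,-0.006,-0.002,0.06],
])

```text
time: 32.73
position: [509.0, 369.2, 168.3]
eef_rot: [0.036, 0.999, -0.003, -0.006]
force: [-0.2, -1.1, -0.6]
gripper_width: 60.1
gripper_force: 0.0
```

```bash
python3 plugs.py; python3 - <<'E'
from h import *
go([512.6,370.8,101],xaxis=(-.9974,.0725,0))
E
```

```text
[510.3758552  370.1796203  172.08030494]
0.59 (326, 253) stem 512.5 370.8 12.4 med [512.  371.2  58.8] flange 512.8 371.0 30.1 z 23.0
shift [-0.001  -0.0004  0.0743] turn [-0.0006 -0.0026  0.0011]
```

Emit:
play_rows([
  [0,0,0.03,0,-0.002,0,0.06],
  [0,0,0.055,0,-0.002,0,0.06],
  [0,0,0.074,0,-0.002,0,0.06],
  [0,0,0.075,0,-0.002,0,0.06],
  [0,0,0.075,0,-0.002,0,0.06],
], squeeze=50)

```text
time: 33.25
position: [512.4, 372.4, 102.1]
eef_rot: [0.035, 0.999, 0.001, 0.001]
force: [0.2, -0.2, 0.0]
gripper_width: 60.2
gripper_force: 0.0
```

```bash
python3 - <<'E'
from h import *
print(T()[1]);go([512.6,370.8,100],xaxis=(-.9974,.0725,0))
E
```

```text
[512.43653946 372.43682236 102.14562129]
shift [-0.0003 -0.0016  0.0021] turn [0.0012 0.0019 0.0019]
```

Emit:
play_rows([
  [0,-0.0015,0.002,0.001,0.002,0.002,0.04],
  [0,-0.0015,0.002,0.001,0.002,0.002,0.02],
  [0,-0.0015,0.002,0.001,0.002,0.002,0.015],
  [0,-0.0015,0.002,0.001,0.002,0.002,0.015],
  [0,-0.0015,0.002,0.001,0.002,0.002,0.015],
  [0,-0.0015,0.002,0.001,0.002,0.002,0.015],
  [0,0,-0.03,0,0,0,0.015],
  [0,0,-0.07,0,0,0,0.015],
  [0,0,-0.11,0,0,0,0.015],
  [0,0,-0.15,0,0,0,0.015],
  [0,0,-0.18,0,0,0,0.015],
  [0,0,-0.2,0,0,0,0.015],
], squeeze=50)

```text
time: 34.25
position: [511.8, 372.7, 304.8]
eef_rot: [0.035, 0.999, 0.002, 0.002]
force: [-0.2, 0.3, -2.3]
gripper_width: 22.6
gripper_force: 49.3
```

Emit:
play_rows([
  [0,-0.02,-0.01,0,0,0,0.015],
  [0,-0.03,-0.02,0,0,0,0.015],
  [0,-0.03,-0.02,0,0,0,0.015],
  [0,-0.03,-0.02,0,0,0,0.015],
])

```text
time: 34.58
position: [509.5, 342.2, 320.0]
eef_rot: [0.036, 0.999, 0.0, -0.0]
force: [-1.2, -0.1, -3.7]
gripper_width: 22.7
gripper_force: 49.7
```

```bash
python3 pl.py 250 155 1.5; python3 hand.py
```

```text
tcp in ch [-110.7  503.2  115.5] tip [-110.7  485.6   44.7] target [602.9  79.5 297.1] 22.7 [-1.2 -0.1 -3.7]
shift [-0.1118 -0.2554  0.0227] turn [-0.2435 -0.0003  0.0014]
tool->ch tilt 14.0
stemtop 3989 [ 2.7 -0.  41.2] [-12.9 -12.1  35. ] [12.6 12.1 48. ]
  plane slope x,y [7.0000e-03 1.0000e-03 4.1095e+01] 2741
flange top 6503 [15.3  0.  77. ] [ -4.2 -29.5  70. ] [29.8 29.6 85. ]
  plane slope x,y [1.6000e-02 1.0000e-03 7.6751e+01] 4739
```

Emit:
play_rows([
  [-0.01,-0.03,-0.01,-0.03,0,0,0.015],
  [-0.025,-0.065,-0.01,-0.06,0,0,0.015],
  [-0.04,-0.1,-0.01,-0.1,0,0,0.015],
  [-0.055,-0.135,-0.01,-0.14,0,0,0.015],
  [-0.07,-0.17,-0.01,-0.18,0,0,0.015],
  [-0.085,-0.2,-0.005,-0.22,0,0,0.015],
  [-0.1,-0.23,0.005,-0.2435,0,0.001,0.015],
  [-0.112,-0.25,0.015,-0.2435,0,0.001,0.015],
  [-0.112,-0.2555,0.022,-0.2435,0,0.001,0.015],
  [-0.112,-0.2555,0.022,-0.2435,0,0.001,0.015],
  [-0.112,-0.2555,0.022,-0.2435,0,0.001,0.015],
  [-0.112,-0.2555,0.022,-0.2435,0,0.001,0.015],
])

```text
time: 35.63
position: [602.7, 81.2, 297.9]
eef_rot: [0.034, 0.992, 0.122, 0.004]
force: [-0.1, 0.2, -1.9]
gripper_width: 22.4
gripper_force: 49.9
```

```bash
python3 pl.py 250 130 0.5; python3 hand.py
```

```text
tcp in ch [  1.2 251.9 155.4] tip [  1.1 251.9  82.4] target [602.3  85.6 272.8] 22.4 [-0.1  0.2 -1.9]
shift [ 0.0007 -0.0019  0.0254] turn [ 0.0001 -0.0018  0.0029]
tool->ch tilt 0.04
stemtop 4018 [ 2.4  0.  42.9] [-12.2 -13.9  35. ] [12.8 13.9 48. ]
  plane slope x,y [-3.0000e-03 -0.0000e+00  4.2858e+01] 2760
flange top 6508 [15.5 -0.3 78.7] [ -3.7 -30.1  70. ] [30.5 29.5 85. ]
  plane slope x,y [1.3000e-02 1.0000e-03 7.8464e+01] 4746
```

Emit:
play_rows([
  [0.001,-0.002,0.008,0,-0.002,0.002,0.015],
  [0.001,-0.002,0.016,0,-0.002,0.002,0.015],
  [0.001,-0.002,0.022,0,-0.002,0.002,0.015],
  [0.001,-0.002,0.026,0,-0.002,0.002,0.015],
  [0.001,-0.002,0.026,0,-0.002,0.002,0.015],
])

```text
time: 36.1
position: [601.6, 84.7, 270.5]
eef_rot: [0.036, 0.992, 0.121, 0.004]
force: [-0.6, 0.1, -2.6]
gripper_width: 22.6
gripper_force: 49.9
```

```bash
python3 pl.py 250 102 0.5; python3 hand.py
```

```text
tcp in ch [-1.000e-01  2.485e+02  1.280e+02] tip [-2.000e-01  2.485e+02  5.500e+01] target [602.8  92.4 245.7] 22.6 [-0.6  0.1 -2.6]
shift [-0.0006  0.0015  0.026 ] turn [-0.0008 -0.0015 -0.0005]
tool->ch tilt 0.05
stemtop 4121 [ 2.6  0.4 43. ] [-11.7 -13.4  35. ] [13.2 13.9 48. ]
  plane slope x,y [3.0000e-03 3.0000e-03 4.3014e+01] 2758
flange top 6506 [15.6  0.4 78.9] [ -4.  -29.5  70. ] [30.6 29.9 85. ]
  plane slope x,y [1.3000e-02 3.0000e-03 7.8677e+01] 4728
```

Emit:
play_rows([
  [-0.0003,0.001,0.006,0,-0.001,0,0.015],
  [-0.0003,0.001,0.012,0,-0.001,0,0.015],
  [-0.0003,0.001,0.018,0,-0.001,0,0.015],
  [-0.0003,0.001,0.023,0,-0.001,0,0.015],
  [-0.0003,0.001,0.025,0,-0.001,0,0.015],
  [-0.0003,0.001,0.025,0,-0.001,0,0.015],
  [-0.0003,0.001,0.025,0,-0.001,0,0.015],
])

```text
time: 36.73
position: [603.2, 91.0, 248.1]
eef_rot: [0.036, 0.992, 0.121, 0.005]
force: [0.2, -0.7, -2.2]
gripper_width: 22.4
gripper_force: 49.9
```

```bash
python3 pl.py 250 106 0; python3 hand.py
```

```text
tcp in ch [  1.  249.4 104.7] tip [  1.2 249.3  31.7] target [602.2  91.4 249.5] 22.4 [ 0.2 -0.7 -2.2]
shift [ 0.001   0.0006 -0.0013] turn [-0.0007  0.0021 -0.0006]
tool->ch tilt 0.17
stemtop 3994 [ 2.6  0.3 42.7] [-12.  -13.5  35. ] [12.9 13.9 48. ]
  plane slope x,y [3.0000e-03 2.0000e-03 4.2642e+01] 2746
flange top 6517 [15.5  0.3 78.5] [-31.9 -29.6  70. ] [33.9 29.7 85. ]
  plane slope x,y [1.4000e-02 2.0000e-03 7.8256e+01] 4720
```

Emit:
play_rows([
  [0,0,0.003,0,0,0,0.015],
  [0,0,0.003,0,0,0,0.015],
  [0,0,0.003,0,0,0,0.03],
  [0,0,0.003,0,0,0,0.03],
  [0,0,0.003,0,0,0,0.03],
  [0.001,0,-0.001,0,0.002,0,0.03],
  [0.001,-0.008,-0.001,0,0.002,0,0.03],
  [0.001,-0.02,-0.001,0,0.002,0,0.03],
  [0.001,-0.032,-0.001,0,0.002,0,0.03],
  [0.001,-0.044,-0.001,0,0.002,0,0.03],
  [0.001,-0.056,-0.001,0,0.002,0,0.03],
  [0.001,-0.066,-0.001,0,0.002,0,0.03],
])

```text
time: 37.78
position: [597.3, 25.1, 232.8]
eef_rot: [0.037, 0.992, 0.121, 0.004]
force: [-0.2, 1.2, 1.1]
gripper_width: 30.3
gripper_force: 0.6
```

```bash
python3 pl.py 148 106 0; python3 hand.py
```

```text
tcp in ch [-1.000e-01  1.814e+02  1.058e+02] tip [-1.000e-01  1.813e+02  3.280e+01] target [595.   -7.3 224.9] 30.3 [-0.2  1.2  1.1]
shift [-0.0001 -0.0334 -0.0002] turn [-0.0009  0.0001 -0.002 ]
tool->ch tilt 0.17
stemtop 2271 [-0.3  4.  47.3] [-12.4 -12.9  35. ] [10.8 16.  48. ]
  plane slope x,y [-1.0000e-03 -0.0000e+00  4.7368e+01] 2013
flange top 8070 [12.2 -1.3 82.1] [-34.  -27.1  70. ] [33.9 33.9 85. ]
  plane slope x,y [-0.261  0.11  82.656] 5327
```

Emit:
play_rows([
  [0,-0.01,0,0,0,0,0.03],
  [0,-0.019,0,0,0,0,0.03],
  [0,-0.026,0,0,0,0,0.03],
  [0,-0.031,0,0,0,0,0.03],
  [0,-0.034,0,0,0,0,0.03],
  [0,-0.0355,0,0,0,0,0.03],
  [0,-0.0365,0,0,0,0,0.03],
  [0,-0.0375,0,0,0,0,0.03],
  [0,-0.0385,0,0,0,0,0.03],
  [0,-0.0385,0,0,0,0,0.03],
])

```text
time: 38.67
position: [594.9, -9.9, 224.2]
eef_rot: [0.036, 0.992, 0.122, 0.005]
force: [0.7, 1.9, -0.2]
gripper_width: 29.9
gripper_force: 0.7
```

```bash
python3 pl.py 144 106 0
```

```text
tcp in ch [1.000e-01 1.453e+02 1.060e+02] tip [1.000e-01 1.453e+02 3.300e+01] target [594.8 -11.2 223.9] 29.9 [ 0.7  1.9 -0.2]
shift [ 0.0001 -0.0013  0.    ] turn [-0.0001  0.0006 -0.0001]
```

Emit:
play_rows([
  [0,-0.001,0,0,0,0,0.03],
  [0,-0.002,0,0,0,0,0.03],
  [0,-0.003,0,0,0,0,0.03],
  [0,-0.003,0,0,0,0,0.03],
])

```text
time: 39.0
position: [595.2, -11.4, 224.8]
eef_rot: [0.036, 0.992, 0.124, 0.006]
force: [0.8, 6.2, 2.1]
gripper_width: 30.0
gripper_force: 3.4
```

```bash
python3 pl.py 144 106 0
```

```text
tcp in ch [  0.5 144.  106.9] tip [  0.7 144.3  33.9] target [594.8 -11.2 223.9] 30.0 [0.8 6.2 2.1]
shift [0.0005 0.     0.0009] turn [0.004  0.0024 0.001 ]
```

Emit:
play_rows([
  [0,0.001,0,0,0,0,0.031],
  [0,0.002,0,0,0,0,0.032],
  [0,0.002,-0.01,0,0,0,0.032],
  [0,0.002,-0.03,0,0,0,0.032],
  [0,0.002,-0.06,0,0,0,0.04],
  [0,0.002,-0.09,0,0,0,0.06],
  [0,0.002,-0.12,0,0,0,0.06],
  [0,0.002,-0.12,0,0,0,0.06],
  [0,0.002,-0.12,0,0,0,0.06],
])

```text
time: 39.75
position: [593.5, -41.9, 343.6]
eef_rot: [0.037, 0.992, 0.12, 0.008]
force: [0.8, -0.7, -0.2]
gripper_width: 60.4
gripper_force: 0.0
```

```bash
python3 stems.py; python3 - <<'E'
from h import *
c=cam('wrist');v,u=np.nonzero(c['z_map']>0); P=pix2world(c,np.c_[u,v],c['z_map'][v,u]);L=(P-O)@np.c_[xax,yax,nn]
s=L[(L[:,0]<-60)&(L[:,0]>-160)&(abs(L[:,1]+6)<25)&(L[:,2]>60)&(L[:,2]<70)]
if len(s): print('post',len(s),s.min(0).round(1),s.max(0).round(1))
for n in ['top','scene']:
    c=cam(n); cv2.imwrite(f'pics/{n}9.png',c['img'])
    for t in ['plug1','dish','wrench','blank_flange','hex_fitting','amber_bottle','beaker','cream_jar']:
        for q in arm.cut_out(n,t):
            if q['conf']<.3: continue
            P=cloud(c,q['region']); print(n,t,round(q['conf'],2),np.median(P,0).round() if len(P) else None)
E
```

```text
stem top run 18 42 circle x,y,r 0.1 29.3 11.8 h 57.9 831
stem top run 78 100 circle x,y,r -0.8 89.4 11.8 h 57.8 860
stem top run 138 160 circle x,y,r -0.5 148.5 11.7 h 57.8 865
post 742 [-94.6 -15.   60. ] [-77.2   2.7  67. ]
top plug1 0.45 [585. -34. 134.]
top dish 0.92 [ 576. -243.   27.]
top wrench 0.55 [385. 449.   8.]
top blank_flange 0.95 [334. 210.  15.]
top amber_bottle 0.78 [581. 444.  77.]
top beaker 0.57 [763. 111.  32.]
top cream_jar 0.94 [ 298. -372.   58.]
scene plug1 0.86 [600.  19. 149.]
scene plug1 0.81 [593. -98. 133.]
scene plug1 0.7 [598. -42. 145.]
scene dish 0.58 [ 595. -239.   31.]
scene wrench 0.84 [387. 441.   8.]
scene blank_flange 0.7 [338. 211.  14.]
scene blank_flange 0.38 [387. 440.   7.]
scene hex_fitting 0.54 [461. 221.  14.]
scene amber_bottle 0.72 [601. 463.  69.]
scene amber_bottle 0.61 [753. 114.  60.]
scene beaker 0.63 [753. 114.  60.]
scene cream_jar 0.47 [ 299. -355.   30.]
scene cream_jar 0.37 [609.  54. 146.]
```

View pics/top9.png

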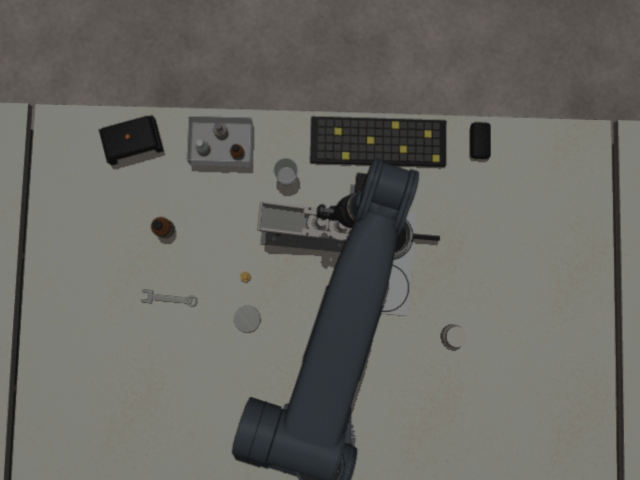

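The top view shows no plugs left on the bench. The three stems stand at y ≈ 29, 89 and 148 mm in the chute, the dish is under the outlet, and the bystanders are where they were.

```bash
python3 -c "
from plant import arm
print(arm.finish_job())"
```

```text
the job is handed in; nothing more can be done
None
```

The job is handed in, but the judge returned no result: by my measurements the dish is about 2.5 mm from the outlet-ring centre, the stop slide is home, and all three plugs present stand in a row against the stop.

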